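# Clear up the filter experiment: pour off the clay pebbles and pack the sample bottles

### The job

First take the white beaker by its handle, hold it over the round glass dish and pour all the clay pebbles out into the dish, then stand the empty beaker upright on its black mat again. Next pack every brown sample bottle on the table into the plywood box, each standing upright on the box floor (all five only just fit, side by side). Put any pebble that misses into the dish too, and leave the tub, the spoon and the marker where they are.

Things in the scene. Friction and masses are not known exactly. Their poses are not given: they have to be found in the camera images.
- beaker: white plastic beaker with a flat straight handle, holding the clay pebbles at the start, 0.16 kg empty. Origin at the centre of its underside, z up along its axis. Round, 60 mm across at the foot and 74 mm at the rim, 72 mm high, wall 3 mm, foot 4 mm thick. The handle is an upright flat bar that sticks out along the beaker's -x, from 32 to 112 mm from the axis, 14 mm thick (along y), from 40 to 66 mm above the foot.
- beaker_handle (a point): point to grip in the beaker's handle: 82 mm along -x from the beaker's axis, 53 mm above its foot, in mid-thickness; axes as the beaker's
- beaker_rim (a point): centre of the beaker's mouth, 72 mm above its foot; axes as the beaker's
- dish: round clear glass dish, loose, 0.45 kg, 148 mm across at the rim, 136 mm at the foot, 45 mm high, wall 4 mm, floor 5 mm thick. Origin at the centre of its underside.
- mat: thin black rubber mat, 140 x 140 mm, 3 mm thick, fixed to the table, on which the beaker stands. Origin at the centre of its underside.
- crate: open plywood box, fixed to the table, 208 mm (its x) x 146 mm (its y) outside, 196 x 134 mm inside, walls 6 mm thick and 60 mm high, floor 6 mm thick, no dividers. Origin at the centre of its underside.
- pebble1: chunky brown clay pebble, 19 mm across, 17 mm high, 12 g, origin at the centre of one flat face, its z through the pebble to the other flat face; None if absent (five to eight are in the beaker at the start)
- pebble2: chunky brown clay pebble, 19 mm across, 17 mm high, 12 g, origin at the centre of one flat face, its z through the pebble to the other flat face; None if absent (five to eight are in the beaker at the start)
- pebble3: chunky brown clay pebble, 19 mm across, 17 mm high, 12 g, origin at the centre of one flat face, its z through the pebble to the other flat face; None if absent (five to eight are in the beaker at the start)
- pebble4: chunky brown clay pebble, 19 mm across, 17 mm high, 12 g, origin at the centre of one flat face, its z through the pebble to the other flat face; None if absent (five to eight are in the beaker at the start)
- pebble5: chunky brown clay pebble, 19 mm across, 17 mm high, 12 g, origin at the centre of one flat face, its z through the pebble to the other flat face; None if absent (five to eight are in the beaker at the start)
- pebble6: chunky brown clay pebble, 19 mm across, 17 mm high, 12 g, origin at the centre of one flat face, its z through the pebble to the other flat face; None if absent (five to eight are in the beaker at the start)
- pebble7: chunky brown clay pebble, 19 mm across, 17 mm high, 12 g, origin at the centre of one flat face, its z through the pebble to the other flat face; None if absent (five to eight are in the beaker at the start)
- pebble8: chunky brown clay pebble, 19 mm across, 17 mm high, 12 g, origin at the centre of one flat face, its z through the pebble to the other flat face; None if absent (five to eight are in the beaker at the start)
- bottle_long: brown glass sample oblong bottle, body 122 (its x) x 58 (its y) x 70 mm high, about 0.4 kg; on the middle of its top a round black screw cap, 34 mm in diameter, from 76 to 106 mm above its foot, the place to grip; its thick foot makes it bottom-heavy. Origin at the centre of its underside; None if absent (four or five bottles are on the table)
- bottle_round1: brown glass sample round bottle, body 58 mm in diameter and 70 mm high, about 0.22 kg; on the middle of its top a round black screw cap, 34 mm in diameter, from 76 to 106 mm above its foot, the place to grip; its thick foot makes it bottom-heavy. Origin at the centre of its underside; None if absent (four or five bottles are on the table)
- bottle_round2: brown glass sample round bottle, body 58 mm in diameter and 70 mm high, about 0.22 kg; on the middle of its top a round black screw cap, 34 mm in diameter, from 76 to 106 mm above its foot, the place to grip; its thick foot makes it bottom-heavy. Origin at the centre of its underside; None if absent (four or five bottles are on the table)
- bottle_square1: brown glass sample square bottle, body 58 x 58 x 70 mm high, sides along its x and y, about 0.25 kg; on the middle of its top a round black screw cap, 34 mm in diameter, from 76 to 106 mm above its foot, the place to grip; its thick foot makes it bottom-heavy. Origin at the centre of its underside; None if absent (four or five bottles are on the table)
- bottle_square2: brown glass sample square bottle, body 58 x 58 x 70 mm high, sides along its x and y, about 0.25 kg; on the middle of its top a round black screw cap, 34 mm in diameter, from 76 to 106 mm above its foot, the place to grip; its thick foot makes it bottom-heavy. Origin at the centre of its underside; None if absent (four or five bottles are on the table)
- tub: small grey open tub, 68 mm across, 30 mm high, origin under its centre; not part of the job
- spoon: orange spoon 170 mm long lying on the table along its x; not part of the job
- marker: grey and black felt marker, about 125 mm long, 14 mm thick, lying along its x; not part of the job

How it is judged:
By the outcome, as a careful person would: the job done as asked, in the order asked, and still so for the second after the job is handed in, with the robot touching nothing.
Of pebble5, pebble6, pebble7, pebble8 only 1 to 4 are there at a start; the rules pass over those that are not, and their reading is None.
Of bottle_long, bottle_round1, bottle_round2, bottle_square1, bottle_square2 only 4 to 5 are there at a start; the rules pass over those that are not, and their reading is None.
At some moment in a run one of bottle_long, bottle_round1, bottle_round2, bottle_square1, bottle_square2 may be knocked a few centimetres aside while the robot is not near it.
It also fails if it takes over 208 s, if anything falls off the work surface, if the arm or the gripper's body presses on something with over 40 N, if the wrist force passes 120 N, or if a joint passes its speed limit or range.

### The arm

A 6-joint arm with a two-finger parallel gripper is mounted at the origin on the work surface. World frame = base frame: x ahead of the robot, y to its left, z up, the work surface at z = 0. Lengths are in m, angles in rad, forces in N, time in s.
With the tool pointing down it reaches from about 0.35 to 0.775 m from the base axis. Payload 7.3 kg.
Tool frame: the origin (TCP) lies at the very end of the fingers, on their centre line; the grasp point (between the pads) lies 19 mm behind it (robot.hold_point_z is the distance from the TCP to the grasp point, in m); z points along the fingers, y is the direction in which the jaws open and shut (so a half turn about z gives the same grasp; the last joint's range is limited). The gripper opens to 92 mm and grips with 3 to 60 N. Pads are 19 mm wide; open, the fingers measure 130 mm over their backs; the gripper's body (75 mm by 190 mm) begins 47 mm behind the grasp point.
Start: joints at [1.066, 0.342, 1.524, -0, 1.275, -0.146], TCP at [0.184, 0.492, 0.227] pointing down, gripper open.
Joint ranges: [-2.53, 2.53], [-0.77, 2.02], [0.04, 2.7], [-1, 4.14], [0.28, 2.66], [-3.11, 3.11]. Speed limits (rad/s): [2.57, 2.57, 3.14, 3.14, 3.14, 3.14].

### API

Orientations are given as [roll, pitch, yaw] about the fixed x, y, z axes, in that order (R = Rz(yaw) Ry(pitch) Rx(roll)).
In Python, from cell import monitor, viewer, robot gives the robot as it stands.
- The arm moves only by the tool move_arm, never from a script. Its argument "deltas" is a list of rows, each an object of numbers: "x", "y", "z": the shift along the tool's x, y, z in m; "wx", "wy", "wz": the turn, a rotation vector about the tool's x, y, z in degrees; "hand": the opening, from 0 (shut) to 1 (fully open). In form: [{"x": .., "y": .., "z": .., "wx": .., "wy": .., "wz": .., "hand": ..}, ...]. A call has 1 to 8 rows; each row is the pose to reach, as a shift and turn from the pose commanded when the call began, along the tool's axes at that moment; what a row does not reach only later rows make up. A row lasts 1/8 s, in which the tool goes at most 62.5 mm and 10.7 degrees, less where a joint would pass 70% of its speed; a pose out of reach is approached as far as the arm can. A call with a gripper value outside its range is refused whole. The fingers move at their own pace and stop on an object; "grip_force" is the grip in N (left out, the last holds). Time passes only in rows, so rows that repeat a pose let the fingers close. It gives the time, the measured TCP pose, the force and the opening at its end, in the units of the state.
- monitor.observe(): the state, without advancing time (a new reading comes with each control period).
- viewer.read_camera(name): name is "side" or "top"; returns the picture (400x640x3 uint8, red, green, blue); there is no depth.
- viewer.camera_params(name): a dict with "camera_matrix" (3x3 intrinsics, pixels), "R" (3x3) and "t" (3): a world point X has camera coordinates R X + t. Camera axes: x right, y down, z forward; pixel columns grow to the right and rows downward; lengths in m; the calibration is good to about 2 mm. A picture is of the moment at which its call begins. camera_params takes no time and is no camera call.
- robot.hand_in(): hands the job in, once; it reports no verdict.
The state is a dict: "time": time; "qpos": joint angles; "qvel": joint speeds; "joint_efforts": joint torques, N m; "tool_pos": TCP position; "tool_rot": TCP orientation; "contact_force": force on the tool from outside, world axes, zero at the start; "torque": the same for the moment, N m; "opening": finger opening in m.
Only numpy, scipy, OpenCV 4.12 (cv2) and the standard library are available. Lean on these libraries where they do the work, as an engineer would, in place of code of your own. Each camera call takes 0.05 s, during which the arm holds its last target. There are 200 camera calls.

## Working session

There is one attempt and no reset: what is moved stays moved. The work goes in short steps, Python scripts to look and compute and a tool call to move; the robot and the scene stay as the last step left them, time stands still between calls to the robot, and variables do not carry over. Pictures are saved under pics/ and viewed, about 12 in all and at most 16, crops included, and the job is handed in when it is done.

Besides the shell and the picture viewer there is one more tool, called after "Request:" as name([rows], argument=value, ...), one row to a line, values as JSON. move_arm: Moves the arm, as the interface text tells. Its arguments: {"type":"object","properties":{"deltas":{"type":"array","items":{"type":"object","properties":{"x":{"type":"number"},"y":{"type":"number"},"z":{"type":"number"},"wx":{"type":"number"},"wy":{"type":"number"},"wz":{"type":"number"},"hand":{"type":"number"}}}},"grip_force":{"type":"number"}},"required":["deltas"]}

```bash
ls; mkdir -p pics
python3 - <<'E'
from cell import monitor, viewer, robot
import cv2
s=monitor.observe(); print(s)
for n in("top","side"):
    p=viewer.camera_params(n); print(n,p)
    cv2.imwrite(f"pics/{n}0.png",viewer.read_camera(n)[:,:,::-1])
E
```

```text
pics
{'time': 0.0, 'qpos': array([ 1.06598688e+00,  3.42715717e-01,  1.52500989e+00,  3.17119338e-05,
        1.27540378e+00, -1.45980506e-01]), 'qvel': array([-1.00257763e-03, -1.19145241e-04,  4.59639862e-04,  1.68903029e-03,
        6.75552435e-05,  1.14816025e-03]), 'joint_efforts': array([ 2.35658053e-04, -4.31244636e+01, -2.44223374e+01,  7.19522615e-02,
        5.58570900e-02, -1.06015680e-04]), 'tool_pos': array([0.18413118, 0.49121909, 0.22605109]), 'tool_rot': array([-3.14007667e+00, -2.53539181e-04,  2.78275426e+00]), 'contact_force': array([ 1.06551815, -0.23511627, -0.08563231]), 'torque': array([-0.01321251,  0.02266747, -0.00173918]), 'opening': 0.09175356844651501}
top {'camera_matrix': array([[489.60376708,   0.        , 320.7061445 ],
       [  0.        , 489.60376708, 198.40378858],
       [  0.        ,   0.        ,   1.        ]]), 'R': array([[-0.02137948, -0.99936464,  0.02851734],
       [-0.99570198,  0.01871282, -0.09070497],
       [ 0.0901137 , -0.03033399, -0.99546942]]), 't': array([0.04444388, 0.57960506, 1.13406467])}
side {'camera_matrix': array([[405.39989734,   0.        , 317.60075724],
       [  0.        , 405.39989734, 199.62557747],
       [  0.        ,   0.        ,   1.        ]]), 'R': array([[ 0.80981447, -0.58656413,  0.0119602 ],
       [-0.37800718, -0.53725295, -0.75396939],
       [ 0.44867705,  0.60605428, -0.65680067]]), 't': array([-0.45222205,  0.31830575,  0.66001722])}
```

View pics/top0.png

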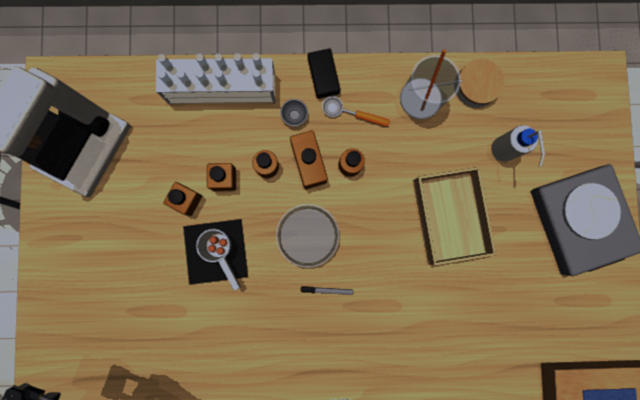

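View pics/side0.png

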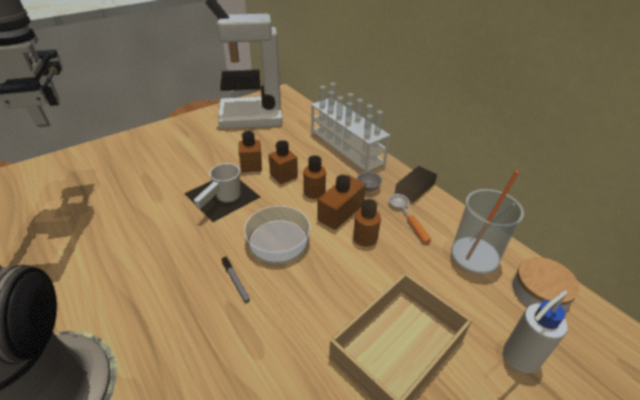

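```bash
cat > h.py <<'E'
import numpy as np,cv2
from cell import monitor, viewer, robot
from scipy.spatial.transform import Rotation as Rn
def ray(n,uv,z):
    p=viewer.camera_params(n);K,R,t=p["camera_matrix"],p["R"],p["t"]
    c=-R.T@t; d=R.T@np.linalg.inv(K)@np.array([uv[0],uv[1],1.])
    return (c+d*(z-c[2])/d[2])[:2]
def proj(n,X):
    p=viewer.camera_params(n);q=p["camera_matrix"]@(p["R"]@np.array(X,float)+p["t"]);return q[:2]/q[2]
def crop(n,x0,y0,x1,y1,f,name,src=None):
    im=viewer.read_camera(n)[:,:,::-1] if src is None else cv2.imread(src)
    cv2.imwrite("pics/"+name,cv2.resize(im[y0:y1,x0:x1],None,fx=f,fy=f,interpolation=cv2.INTER_CUBIC))
def delta(pos,yaw,roll=np.pi,pitch=0,cmd=None):
    """shift and turn (tool axes) from present (or cmd pos,rpy) pose to target"""
    s=monitor.observe(); p0,r0=(s["tool_pos"],s["tool_rot"]) if cmd is None else cmd
    R0=Rn.from_euler("xyz",r0);R1=Rn.from_euler("xyz",[roll,pitch,yaw])
    d=R0.inv().apply(np.array(pos)-p0);w=(R0.inv()*R1).as_rotvec(degrees=True)
    print("d",np.round(d,4),"w",np.round(w,2))
E
python3 - <<'E'
from h import *
crop("top",160,130,370,300,3.5,"c1.png","pics/top0.png")
crop("top",405,155,505,275,5,"c2.png","pics/top0.png")
E
```

```text
(no output)
```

View pics/c1.png

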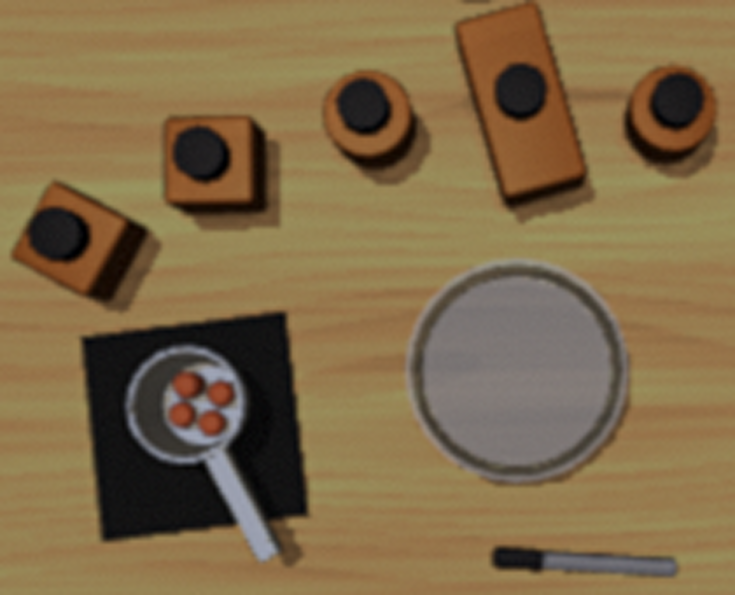

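View pics/c2.png

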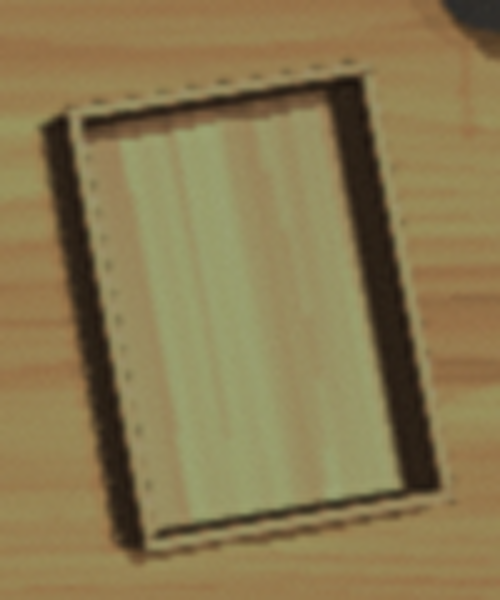

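```bash
cat >> h.py <<'E'
def P(x,y,z,o=(160,130),f=3.5):
    return ray("top",(o[0]+(x+.5)/f-.5,o[1]+(y+.5)/f-.5),z)
E
python3 - <<'E'
from h import *
c=[P(*q,.06,(405,155),5) for q in((70,110),(365,70),(445,495),(145,548))]
print("crate",np.round(c,4),[round(float(np.linalg.norm(c[i]-c[i-1])),4) for i in range(4)],np.mean(c,0))
print("caps",*[np.round(P(*q,.106),4) for q in((58,235),(201,154),(364,106),(521,91),(678,100))])
r=P(186,405,.075);t=P(265,555,.069);print("beaker",r,t,np.linalg.norm(t-r),np.degrees(np.arctan2(*(r-t)[::-1])))
L=[P(*q,.07) for q in((457,24),(534,1),(585,176),(512,202))];print("long",np.round(L,4),np.degrees(np.arctan2(*(L[0]-L[3])[::-1])),np.linalg.norm(L[0]-L[3]),np.mean(L,0))
S=[P(*q,.07) for q in((165,117),(251,117),(253,203),(166,204))];print("sq2",np.round(S,4),np.mean(S,0))
S=[P(*q,.07) for q in((56,183),(134,222),(95,296),(13,257))];print("sq1",np.round(S,4),np.mean(S,0))
print("dish",P(518,371,.045),"mat",np.mean([P(*q,.003) for q in((82,338),(285,313),(307,515),(104,540))],0))
E
```

```text
crate [[ 0.6238 -0.1945]
 [ 0.6402 -0.3337]
 [ 0.4425 -0.3609]
 [ 0.4215 -0.221 ]] [0.2041, 0.1402, 0.1996, 0.1414] [ 0.53198299 -0.2775407 ]
caps [0.5826 0.3511] [0.6321 0.2622] [0.6609 0.1597] [0.6689 0.0603] [ 0.6615 -0.0393]
beaker [0.47514493 0.27770007] [0.37884234 0.22891759] 0.10795331620018989 26.86468467329403
long [[0.7206 0.1012]
 [0.7353 0.0503]
 [0.6185 0.0193]
 [0.6023 0.0673]] 15.997358801641013 0.12311707173726151 [0.66918488 0.0595526 ]
sq2 [[0.662  0.292 ]
 [0.6611 0.2363]
 [0.6047 0.2352]
 [0.6051 0.2913]] [0.63322584 0.26369796]
sq1 [[0.62   0.3621]
 [0.5937 0.3119]
 [0.5463 0.3368]
 [0.5725 0.3893]] [0.58312213 0.35001699]
dish [0.49278974 0.06542818] mat [0.46080003 0.28552428]
```

Run:
```python
from h import *
delta((.37,.225,.22),np.radians(206.9))
```

```text
d [-0.2675 -0.1841  0.0063] w [-7.000e-02 -4.000e-02 -4.745e+01]
```

Request:
move_arm([
  {"x":-0.13,"y":-0.09,"z":0,"wz":-24,"hand":0.6},
  {"x":-0.2675,"y":-0.184,"z":0.006,"wz":-47.4,"hand":0.6},
  {"x":-0.2675,"y":-0.184,"z":0.006,"wz":-47.4,"hand":0.6},
  {"x":-0.2675,"y":-0.184,"z":0.006,"wz":-47.4,"hand":0.6},
  {"x":-0.2675,"y":-0.184,"z":0.006,"wz":-47.4,"hand":0.6},
  {"x":-0.2675,"y":-0.184,"z":0.006,"wz":-47.4,"hand":0.6},
  {"x":-0.2675,"y":-0.184,"z":0.006,"wz":-47.4,"hand":0.6},
  {"x":-0.2675,"y":-0.184,"z":0.006,"wz":-47.4,"hand":0.6},
])

```text
schema error: expected keys x, y, z, wx, wy, wz, hand
```

```bash
python3 -c "
from h import *
s=monitor.observe();print(s['time'],s['qpos'].round(3),s['tool_pos'].round(4),np.degrees(s['tool_rot']))"
```

```text
0.1 [ 1.066  0.343  1.525  0.     1.275 -0.146] [0.1841 0.4913 0.2261] [-1.79923399e+02 -1.19889079e-02  1.59446649e+02]
```

Request:
move_arm([
  {"z":-0.02,"wy":-8},
  {"z":-0.04,"wy":-16},
  {"z":-0.06,"wy":-24},
  {"z":-0.08,"wy":-32},
  {"z":-0.08,"wy":-35},
  {"z":-0.08,"wy":-35},
  {"z":-0.08,"wy":-35},
])

```text
schema error: expected keys x, y, z, wx, wy, wz, hand
```

```bash
python3 -c "
from h import *
s=monitor.observe();print(s['time'],s['qpos'].round(3),s['tool_pos'].round(4),np.degrees(s['tool_rot']))"
```

```text
0.1 [ 1.066  0.343  1.525  0.     1.275 -0.146] [0.1841 0.4913 0.2261] [-1.79923399e+02 -1.19889079e-02  1.59446649e+02]
```

All keys are needed.

Request:
move_arm([
  {"x":-0.1,"y":-0.07,"z":0,"wx":0,"wy":0,"wz":-20,"hand":0.6},
  {"x":-0.2675,"y":-0.184,"z":0.006,"wx":0,"wy":0,"wz":-47.4,"hand":0.6},
  {"x":-0.2675,"y":-0.184,"z":0.006,"wx":0,"wy":0,"wz":-47.4,"hand":0.6},
  {"x":-0.2675,"y":-0.184,"z":0.006,"wx":0,"wy":0,"wz":-47.4,"hand":0.6},
  {"x":-0.2675,"y":-0.184,"z":0.006,"wx":0,"wy":0,"wz":-47.4,"hand":0.6},
  {"x":-0.2675,"y":-0.184,"z":0.006,"wx":0,"wy":0,"wz":-47.4,"hand":0.6},
  {"x":-0.2675,"y":-0.184,"z":0.006,"wx":0,"wy":0,"wz":-47.4,"hand":0.6},
  {"x":-0.2675,"y":-0.184,"z":0.006,"wx":0,"wy":0,"wz":-47.4,"hand":0.6},
])

```text
time: 1.1
tool_pos: [0.3698, 0.2256, 0.2205]
tool_rot: [3.141, -0.001, -2.674]
contact_force: [0.1, 0.6, -0.4]
opening: 0.0552
```

```bash
python3 -c "
from h import *
s=monitor.observe();print(s['time'],s['qpos'].round(3),s['tool_pos'].round(4),np.degrees(s['tool_rot']))"
```

```text
1.1 [ 3.700e-01  1.800e-01  1.766e+00  1.000e-03  1.196e+00 -1.668e+00] [0.3698 0.2256 0.2205] [ 1.79966080e+02 -3.16571660e-02 -1.53220522e+02]
```

Request:
move_arm([
  {"x":0,"y":0,"z":-0.02,"wx":0,"wy":-8,"wz":0,"hand":0.6},
  {"x":0,"y":0,"z":-0.04,"wx":0,"wy":-16,"wz":0,"hand":0.6},
  {"x":0,"y":0,"z":-0.06,"wx":0,"wy":-24,"wz":0,"hand":0.6},
  {"x":0,"y":0,"z":-0.08,"wx":0,"wy":-32,"wz":0,"hand":0.6},
  {"x":0,"y":0,"z":-0.08,"wx":0,"wy":-35,"wz":0,"hand":0.6},
  {"x":0,"y":0,"z":-0.08,"wx":0,"wy":-35,"wz":0,"hand":0.6},
  {"x":0,"y":0,"z":-0.08,"wx":0,"wy":-35,"wz":0,"hand":0.6},
])

```text
time: 1.98
tool_pos: [0.37, 0.2262, 0.3008]
tool_rot: [3.141, 0.61, -2.672]
contact_force: [-0.4, -0.2, 0.4]
opening: 0.0549
```

```bash
python3 -c "
from h import *
s=monitor.observe();print(s['time'],s['qpos'].round(3),s['tool_pos'].round(4),np.degrees(s['tool_rot']))"
```

```text
1.975 [ 0.297 -0.217  2.085  0.158  0.676 -1.836] [0.37   0.2262 0.3008] [ 179.97217463   34.95599416 -153.08439123]
```

```bash
cat > kin.py <<'E'
import numpy as np
from scipy.spatial.transform import Rotation as Rn
from scipy.optimize import least_squares
Y=lambda a:Rn.from_euler("y",a); Z=lambda a:Rn.from_euler("z",a)
D=[([1.06598688,.342715717,1.52500989,3.17e-05,1.27540378,-.145980506],[.18413118,.49121909,.22605109],[-3.14007667,-2.535e-4,2.78275426]),
([.370,.180,1.766,.001,1.196,-1.668],[.3698,.2256,.2205],np.radians([179.966,-.0317,-153.2205])),
([.297,-.217,2.085,.158,.676,-1.836],[.37,.2262,.3008],np.radians([179.972,34.956,-153.084]))]
def fk(q,p,s=(1,1),c=0.):
    a,d,h,L1,L2,L3=p
    R0=Z(q[0]);R3=R0*Y(q[1]+q[2]);Rt=R3*Z(s[0]*q[3])*Y(q[4])*Z(s[1]*q[5]+c)
    return R0.apply([a,d,h])+(R0*Y(q[1])).apply([0,0,L1])+R3.apply([0,0,L2])+Rt.apply([0,0,L3]),Rt
def fit():
    best=None
    for s3 in(1,-1):
        for s5 in(1,-1):
            for c in(-np.pi/2,0,np.pi/2,np.pi):
                e=sum((fk(q,np.ones(6),(s3,s5),c)[1].inv()*Rn.from_euler("xyz",r)).magnitude() for q,_,r in D)
                if best is None or e<best[0]: best=(e,(s3,s5),c)
    e,s,c=best
    f=lambda p:np.concatenate([fk(q,p,s,c)[0]-x for q,x,_ in D])
    r=least_squares(f,[0,.07,.3,.4,.4,.25]); return r.x,s,c,e,np.abs(r.fun).max()
par,sg,cc,e_,r_=fit()
lo=np.array([-2.53,-.77,.04,-1,.28,-3.11]);hi=np.array([2.53,2.02,2.7,4.14,2.66,3.11])
def ik(x,R,q0):
    def f(q):
        p,Rt=fk(q,par,sg,cc);return np.r_[(p-x)*5,(Rt.inv()*R).as_rotvec()]
    r=least_squares(f,np.clip(q0,lo+.01,hi-.01),bounds=(lo,hi));return r.x,np.abs(r.fun).max()
if __name__=="__main__": print(par,sg,cc,e_,r_)
E
python3 kin.py
```

```text
[-0.00436683  0.07620324  0.17538506  0.51315226  0.36618406  0.32616064] (1, 1) 1.5707963267948966 0.0016969562842874303 0.0016442203508176267
```

```bash
cat > plan.py <<'E'
from kin import *
from scipy.spatial.transform import Slerp
dish=np.array([.4928,.0654]);yb=np.radians(26.9);B0=np.array([.475,.278,.003])
q0=np.array(D[2][0])
body=np.array([[x,y,-z] for x in(-.04,.04) for y in(-.095,.095) for z in(.066,.2)])
def tool(Bp,Rb,th):
    Rtb=Z(np.pi)*Rn.from_euler("x",np.pi)*Y(-th)
    return Bp+Rb.apply([-.082,0,.053])+(Rb*Rtb).apply([0,0,.019]),Rb*Rtb
if __name__=="__main__":
  for thd in(15,25,35,45):
    th=np.radians(thd)
    x,R=tool(B0,Z(yb),th);qg,e=ik(x,R,q0);zb=(x+R.apply(body))[:,2].min()
    print("grasp",thd,e.round(4),qg.round(2),"bodyz",zb.round(3))
    if e>.01: continue
    for phi in range(-180,180,30):
      for psi in range(-180,180,30):
        Rb=Z(np.radians(phi))*Y(np.radians(125))*Z(np.radians(psi))
        rim=np.r_[dish,.11]
        xx,RR=tool(rim-Rb.apply([0,0,.072]),Rb,th)
        q,e=ik(xx,RR,qg+[-.4,0,0,0,0,0])
        z2=(xx+RR.apply(body))[:,2].min()
        if e<.005 and z2>.08: print("  ",phi,psi,q.round(2),"bz",z2.round(2),"turn",np.degrees((Z(yb).inv()*Rb).magnitude()).round())
E
python3 plan.py
```

```text
grasp 15 0.0 [ 0.36  0.36  2.19  0.09  0.34 -1.76] bodyz 0.091
   -150 0 [-0.74  1.24  2.68  1.52  2.03 -2.42] bz 0.09 turn 179.0
   -120 0 [-0.76  1.01  2.25  1.29  1.89 -1.69] bz 0.09 turn 165.0
   -90 0 [-0.61  1.05  1.79  1.08  2.08 -1.29] bz 0.09 turn 152.0
   -60 0 [-0.42  1.16  1.35  0.92  2.38 -1.05] bz 0.09 turn 141.0
grasp 25 0.1068 [ 0.32  0.33  2.22  0.32  0.28 -2.02] bodyz 0.082
grasp 35 0.144 [ 0.18  0.31  2.34  1.29  0.28 -3.11] bodyz 0.072
grasp 45 0.2842 [ 0.19  0.29  2.33  1.31  0.28 -3.11] bodyz 0.061
```

```bash
cat > p2.py <<'E'
from plan import *
rng=np.random.default_rng(0)
th=np.radians(12);res=[]
for flip in(0,1):
  x,R=tool(B0,Z(yb),th)
  if flip:R=R*Z(np.pi)
  qg,e=ik(x,R,np.array([.36,.36,2.19,.09,.34,-1.76+3.14*flip]));print("grasp",flip,qg.round(2),e.round(4))
  for phi in range(-180,180,30):
    for psi in range(-120,121,30):
      for h in(.13,.16):
        Rb=Z(np.radians(phi))*Y(np.radians(122))*Z(np.radians(psi))
        xx,RR=tool(np.r_[dish,h]-Rb.apply([0,0,.072]),Rb,th)
        if flip:RR=RR*Z(np.pi)
        for k in range(3):
          q,e=ik(xx,RR,qg if k==0 else qg+rng.uniform([-1,-.3,-1,-.9,0,-1],[.3,1,0.3,1.6,2,1]))
          if e<.005:
            m=min((xx+RR.apply(body))[:,2].min(),(xx-RR.apply([0,0,.326]))[2]-.06)
            mg=np.minimum(q-lo,hi-q).min()
            res.append((m,mg,flip,phi,psi,h,q.round(2),(xx-RR.apply([0,0,.326])).round(2)));break
res.sort(key=lambda r:-min(r[0],.2)-min(r[1],.2)*.3)
for r in res[:22]:print(round(r[0],3),round(r[1],2),*r[2:])
E
time python3 p2.py
```

```text
grasp 0 [ 0.36  0.37  2.14  0.06  0.42 -1.73] 0.0
grasp 1 [0.36 0.37 2.14 0.06 0.42 1.42] 0.0
0.075 0.43 0 -120 0 0.16 [-0.75  0.88  2.27  1.34  1.92 -1.59] [ 0.33 -0.21  0.13]
0.075 0.55 0 -90 0 0.16 [-0.61  0.95  1.82  1.12  2.11 -1.21] [ 0.49 -0.25  0.13]
0.075 0.43 1 -120 0 0.16 [-0.75  0.88  2.27  1.34  1.92  1.55] [ 0.33 -0.21  0.13]
0.075 0.55 1 -90 0 0.16 [-0.61  0.95  1.82  1.12  2.11  1.93] [ 0.49 -0.25  0.13]
0.075 0.25 0 -60 0 0.16 [-0.42  1.08  1.38  0.97  2.41 -0.98] [ 0.65 -0.21  0.13]
0.075 0.25 1 -60 0 0.16 [-0.42  1.08  1.38  0.97  2.41  2.16] [ 0.65 -0.21  0.13]
0.058 0.64 0 -120 -30 0.16 [-0.69  0.93  2.06  1.35  1.98 -0.95] [ 0.4  -0.24  0.12]
0.058 0.64 1 -120 -30 0.16 [-0.69  0.93  2.06  1.35  1.98  2.19] [ 0.4  -0.24  0.12]
0.058 0.46 1 -90 -30 0.16 [-0.53  1.03  1.62  1.17  2.2   2.54] [ 0.57 -0.24  0.12]
0.058 0.46 0 -90 -30 0.16 [-0.53  1.03  1.62  1.17  2.2  -0.61] [ 0.57 -0.24  0.12]
0.058 0.62 0 -90 30 0.16 [-0.68  0.94  2.02  1.08  2.04 -1.87] [ 0.42 -0.24  0.12]
0.058 0.62 1 -90 30 0.16 [-0.68  0.94  2.02  1.08  2.04  1.27] [ 0.42 -0.24  0.12]
0.058 0.
[... 168 characters left out ...]
 0 -120 30 0.16 [-0.77  0.96  2.47  1.33  1.89 -2.35] [ 0.28 -0.16  0.12]
0.058 0.23 1 -120 30 0.16 [-0.77  0.96  2.47  1.33  1.89  0.8 ] [ 0.28 -0.16  0.12]
0.058 0.18 1 -150 -30 0.16 [-0.77  0.98  2.52  1.59  1.98  1.66] [ 0.26 -0.15  0.12]
0.058 0.18 0 -150 -30 0.16 [-0.77  0.98  2.52  1.59  1.98 -1.48] [ 0.26 -0.15  0.12]
0.058 0.17 1 -60 -30 0.16 [-0.33  1.16  1.2   1.07  2.49  2.77] [ 0.71 -0.16  0.12]
0.058 0.17 0 -60 -30 0.16 [-0.33  1.16  1.2   1.07  2.49 -0.38] [ 0.71 -0.16  0.12]
0.045 0.57 0 -90 0 0.13 [-0.61  1.    1.81  1.1   2.09 -1.26] [ 0.49 -0.25  0.1 ]
0.045 0.57 1 -90 0 0.13 [-0.61  1.    1.81  1.1   2.09  1.88] [ 0.49 -0.25  0.1 ]
real	1m8.557s
user	1m7.764s
sys	0m0.248s
```

```bash
cat > p3.py <<'E'
from plan import *
th=np.radians(12)
x,R=tool(B0,Z(yb),th);qg,_=ik(x,R,np.array([.36,.36,2.19,.09,.34,-1.76]))
def run(name,wps,n=8,show=0):
    # waypoint: rim xyz, phi, tilt deg
    q=qg;worst=0;mx=0;mz=9;out=[]
    for a,b in zip(wps[:-1],wps[1:]):
        for s in np.linspace(0,1,n+1)[1:]:
            w=(1-s)*np.array(a)+s*np.array(b)
            Rb=Z(np.radians(w[3]))*Y(np.radians(w[4]))
            xx,RR=tool(w[:3]-Rb.apply([0,0,.072]),Rb,th)
            qn,e=ik(xx,RR,q);worst=max(worst,e);mx=max(mx,np.abs(qn-q).max());q=qn
            mz=min(mz,(xx+RR.apply(body))[:,2].min(),(xx-RR.apply([0,0,.326]))[2]-.06)
        out.append((e.round(3),q.round(2)))
    print(name,"err",worst.round(3),"maxstep",mx.round(2),"minz",mz.round(3))
    if show: print(*out,sep="\n")
s=[.475,.278,.075,26.9,0]
for h in(.17,.22):
  for pe in(-90,-110):
    end=[*dish,.17,pe,118]
    up=[.475,.278,h+.02,26.9,0]
    run(f"turn then tilt {h} {pe}",[s,up,[*dish,h,pe,0],end],8,1)
    run(f"half {h} {pe}",[s,up,[*dish,h,-30,0],end],8,1)
    run(f"tilt at -0 {h} {pe}",[s,up,[*dish,h,0,0],[*dish,h,0,60],end],8,1)
E
python3 p3.py
```

```text
turn then tilt 0.17 -90 err 0.0 maxstep 0.34 minz 0.107
(np.float64(0.0), array([ 0.36,  0.2 ,  1.98,  0.03,  0.76, -1.7 ]))
(np.float64(0.0), array([ 0.26,  0.44,  1.66, -0.23,  1.1 ,  0.37]))
(np.float64(0.0), array([-0.61,  0.89,  1.82,  1.12,  2.07, -1.17]))
half 0.17 -90 err 0.0 maxstep 0.31 minz 0.107
(np.float64(0.0), array([ 0.36,  0.2 ,  1.98,  0.03,  0.76, -1.7 ]))
(np.float64(0.0), array([ 0.17,  0.2 ,  2.04, -0.2 ,  0.75, -0.75]))
(np.float64(0.0), array([-0.61,  0.89,  1.82,  1.12,  2.07, -1.17]))
tilt at -0 0.17 -90 err 0.0 maxstep 0.2 minz 0.107
(np.float64(0.0), array([ 0.36,  0.2 ,  1.98,  0.03,  0.76, -1.7 ]))
(np.float64(0.0), array([-0.03,  0.13,  2.13,  0.01,  0.67, -1.61]))
(np.float64(0.0), array([-0.02,  0.69,  1.26, -0.01,  2.03, -1.59]))
(np.float64(0.0), array([-0.61,  0.89,  1.82,  1.12,  2.07, -1.17]))
turn then tilt 0.17 -110 err 0.0 maxstep 0.41 minz 0.107
(np.float64(0.0), array([ 0.36,  0.2 ,  1.98,  0.03,  0.76, -1.7 ]))
(np.float64(0.0), array([ 0.23,  0.52,  1.53, -0.19,  1.21,  0.65]))
(np.float64(0.0), array([-0.71,  0.82,  2.12,  1.27,  1.92, -1
[... 1580 characters left out ...]
ray([ 0.23,  0.48,  1.45, -0.18,  1.33,  0.63]))
(np.float64(0.0), array([-0.71,  0.82,  2.12,  1.27,  1.92, -1.37]))
half 0.22 -110 err 0.0 maxstep 0.28 minz 0.107
(np.float64(0.0), array([ 0.36,  0.14,  1.88,  0.03,  0.91, -1.69]))
(np.float64(0.0), array([ 0.17,  0.14,  1.95, -0.17,  0.89, -0.79]))
(np.float64(0.0), array([-0.71,  0.82,  2.12,  1.27,  1.92, -1.37]))
tilt at -0 0.22 -110 err 0.0 maxstep 0.22 minz 0.107
(np.float64(0.0), array([ 0.36,  0.14,  1.88,  0.03,  0.91, -1.69]))
(np.float64(0.0), array([-0.03,  0.07,  2.04,  0.01,  0.83, -1.61]))
(np.float64(0.0), array([-0.02,  0.66,  1.18, -0.01,  2.15, -1.59]))
(np.float64(0.0), array([-0.71,  0.82,  2.12,  1.27,  1.92, -1.37]))
```

```bash
cat >> h.py <<'E'
def bdelta(*ways,th=12,off=np.zeros(3)):
    """ways: rim x,y,z, heading, tilt (deg) of the held beaker -> deltas from present pose"""
    from plan import tool,Z,Y
    s=monitor.observe();R0=Rn.from_euler("xyz",s["tool_rot"])
    for w in ways:
        Rb=Z(np.radians(w[3]))*Y(np.radians(w[4]))
        x,R=tool(np.array(w[:3])-Rb.apply([0,0,.072])+off,Rb,np.radians(th))
        print(np.round(R0.inv().apply(x-s["tool_pos"]),4),np.round((R0.inv()*R).as_rotvec(degrees=True),1))
E
python3 - <<'E'
from h import *
bdelta((.475,.278,.165,26.9,0),(.475,.278,.075,26.9,0))
E
```

```text
[ 0.0673 -0.0014  0.1645] [ 0. 23.  0.]
[ 0.1189 -0.0014  0.2383] [ 0. 23.  0.]
```

Request:
move_arm([
  {"x":0.034,"y":0,"z":0.08,"wx":0,"wy":10,"wz":0,"hand":0.6},
  {"x":0.067,"y":-0.001,"z":0.1645,"wx":0,"wy":23,"wz":0,"hand":0.6},
  {"x":0.067,"y":-0.001,"z":0.1645,"wx":0,"wy":23,"wz":0,"hand":0.6},
  {"x":0.067,"y":-0.001,"z":0.1645,"wx":0,"wy":23,"wz":0,"hand":0.6},
  {"x":0.067,"y":-0.001,"z":0.1645,"wx":0,"wy":23,"wz":0,"hand":0.6},
  {"x":0.067,"y":-0.001,"z":0.1645,"wx":0,"wy":23,"wz":0,"hand":0.6},
])

```text
time: 2.72
tool_pos: [0.4065, 0.2426, 0.1301]
tool_rot: [-3.141, 0.214, -2.673]
contact_force: [1.1, -0.3, -0.6]
opening: 0.0554
```

Run:
```python
from h import *
bdelta((.475,.278,.075,26.9,0))
a=viewer.read_camera("top")[130:300,160:370,::-1];b=viewer.read_camera("side")[110:280,130:340,::-1]
cv2.imwrite("pics/g.png",cv2.resize(np.hstack([a,b]),None,fx=1.9,fy=1.9,interpolation=2))
```

```text
[0.0206 0.0006 0.0904] [-0.   0.3 -0. ]
```

View pics/g.png

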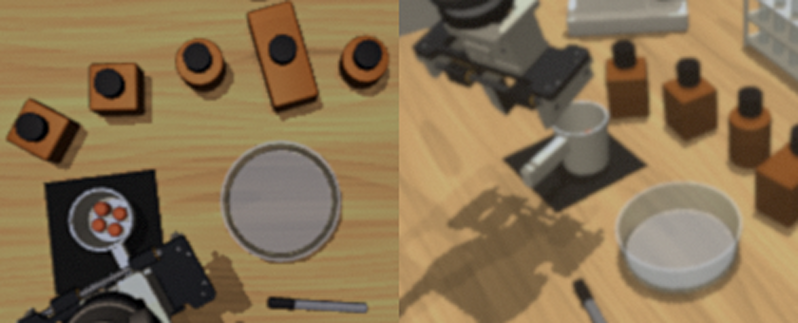

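Request:
move_arm([
  {"x":0.01,"y":0,"z":0.045,"wx":0,"wy":0,"wz":0,"hand":0.6},
  {"x":0.015,"y":0,"z":0.07,"wx":0,"wy":0,"wz":0,"hand":0.6},
  {"x":0.02,"y":0,"z":0.09,"wx":0,"wy":0,"wz":0,"hand":0.6},
  {"x":0.02,"y":0,"z":0.09,"wx":0,"wy":0,"wz":0,"hand":0.6},
  {"x":0.02,"y":0,"z":0.09,"wx":0,"wy":0,"wz":0,"hand":0.6},
])

```text
time: 3.45
tool_pos: [0.4059, 0.2422, 0.0368]
tool_rot: [-3.141, 0.212, -2.673]
contact_force: [0.3, 0.1, 0.2]
opening: 0.055
```

Request:
move_arm([
  {"x":0,"y":0,"z":0,"wx":0,"wy":0,"wz":0,"hand":0.1},
  {"x":0,"y":0,"z":0,"wx":0,"wy":0,"wz":0,"hand":0},
  {"x":0,"y":0,"z":0,"wx":0,"wy":0,"wz":0,"hand":0},
  {"x":0,"y":0,"z":0,"wx":0,"wy":0,"wz":0,"hand":0},
  {"x":0,"y":0,"z":0,"wx":0,"wy":0,"wz":0,"hand":0},
  {"x":0,"y":0,"z":0,"wx":0,"wy":0,"wz":0,"hand":0},
  {"x":0,"y":0,"z":0,"wx":0,"wy":0,"wz":0,"hand":0},
], grip_force=50)

```text
time: 4.32
tool_pos: [0.4051, 0.2419, 0.0354]
tool_rot: [3.142, 0.209, -2.673]
contact_force: [-0.5, 0.7, 1.4]
opening: 0.0138
```

Run:
```python
from h import *
bdelta((.475,.278,.075,26.9,0),(.475,.278,.105,26.9,0),(.475,.278,.24,26.9,0))
print(monitor.observe()["qpos"].round(2))
```

```text
[-0.001   0.0005 -0.0019] [-0.  -0.  -0.1]
[-0.0073  0.0005 -0.0312] [-0.  -0.  -0.1]
[-0.0353  0.0005 -0.1633] [-0.  -0.  -0.1]
[ 0.36  0.44  2.08  0.06  0.42 -1.73]
```

Request:
move_arm([
  {"x":-0.003,"y":0,"z":-0.014,"wx":0,"wy":0,"wz":0,"hand":0},
  {"x":-0.007,"y":0,"z":-0.031,"wx":0,"wy":0,"wz":0,"hand":0},
  {"x":-0.014,"y":0,"z":-0.065,"wx":0,"wy":0,"wz":0,"hand":0},
  {"x":-0.021,"y":0,"z":-0.1,"wx":0,"wy":0,"wz":0,"hand":0},
  {"x":-0.028,"y":0,"z":-0.135,"wx":0,"wy":0,"wz":0,"hand":0},
  {"x":-0.035,"y":0,"z":-0.163,"wx":0,"wy":0,"wz":0,"hand":0},
  {"x":-0.035,"y":0,"z":-0.163,"wx":0,"wy":0,"wz":0,"hand":0},
  {"x":-0.035,"y":0,"z":-0.163,"wx":0,"wy":0,"wz":0,"hand":0},
])

```text
time: 5.32
tool_pos: [0.4044, 0.2417, 0.2005]
tool_rot: [3.141, 0.207, -2.673]
contact_force: [0.4, -0.5, -2.9]
opening: 0.0136
```

Run:
```python
from h import *
a=viewer.read_camera("top")[100:300,120:370,::-1];b=viewer.read_camera("side")[70:270,90:340,::-1]
cv2.imwrite("pics/g2.png",cv2.resize(np.hstack([a,b]),None,fx=1.6,fy=1.6,interpolation=2))
# halfway and final of carry to heading 0 over dish
d=(.493,.065)
bdelta((.48,.17,.23,13,0),(d[0]-.01,d[1],.22,0,0))
```

```text
[ 0.0415 -0.0794 -0.0006] [ 2.9 -0.2 13.5]
[ 0.0813 -0.1579  0.0012] [ 5.6 -0.2 26.3]
```

View pics/g2.png

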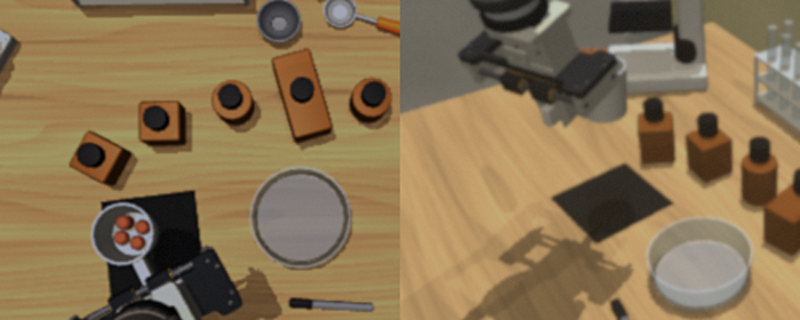

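Request:
move_arm([
  {"x":0.02,"y":-0.04,"z":0,"wx":1.5,"wy":0,"wz":6.7,"hand":0},
  {"x":0.0415,"y":-0.079,"z":0,"wx":2.9,"wy":0,"wz":13.5,"hand":0},
  {"x":0.061,"y":-0.119,"z":0,"wx":4.2,"wy":0,"wz":20,"hand":0},
  {"x":0.081,"y":-0.158,"z":0.001,"wx":5.6,"wy":-0.2,"wz":26.3,"hand":0},
  {"x":0.081,"y":-0.158,"z":0.001,"wx":5.6,"wy":-0.2,"wz":26.3,"hand":0},
  {"x":0.081,"y":-0.158,"z":0.001,"wx":5.6,"wy":-0.2,"wz":26.3,"hand":0},
])

```text
time: 6.18
tool_pos: [0.4059, 0.0656, 0.1836]
tool_rot: [3.14, 0.211, 3.14]
contact_force: [-0.2, -0.8, -2.2]
opening: 0.0139
```

Run:
```python
from h import *
d=(.493,.065)
bdelta(*[(d[0]-.02,d[1],.22-.04*k/8,0,60*k/8) for k in range(1,9)])
```

```text
[ 0.0139 -0.0006 -0.0075] [ 0.1  7.6 -0.1]
[ 0.0155 -0.0006 -0.0139] [ 0.1 15.1 -0.1]
[ 0.0155 -0.0006 -0.0203] [ 0.1 22.6 -0.1]
[ 0.0141 -0.0005 -0.0265] [ 0.1 30.1 -0. ]
[ 0.0112 -0.0005 -0.0322] [ 0.1 37.6 -0. ]
[ 0.007  -0.0005 -0.0374] [ 0.1 45.1 -0. ]
[ 0.0015 -0.0005 -0.0417] [ 0.1 52.6 -0. ]
[-0.0051 -0.0005 -0.0452] [ 0.1 60.1 -0. ]
```

Request:
move_arm([
  {"x":0.014,"y":0,"z":-0.0075,"wx":0,"wy":7.6,"wz":0,"hand":0},
  {"x":0.0155,"y":0,"z":-0.014,"wx":0,"wy":15.1,"wz":0,"hand":0},
  {"x":0.0155,"y":0,"z":-0.0203,"wx":0,"wy":22.6,"wz":0,"hand":0},
  {"x":0.014,"y":0,"z":-0.0265,"wx":0,"wy":30,"wz":0,"hand":0},
  {"x":0.011,"y":0,"z":-0.032,"wx":0,"wy":37.5,"wz":0,"hand":0},
  {"x":0.007,"y":0,"z":-0.0375,"wx":0,"wy":45,"wz":0,"hand":0},
  {"x":0.0015,"y":0,"z":-0.042,"wx":0,"wy":52.5,"wz":0,"hand":0},
  {"x":-0.005,"y":0,"z":-0.045,"wx":0,"wy":60,"wz":0,"hand":0},
])

```text
time: 7.18
tool_pos: [0.4025, 0.0665, 0.2289]
tool_rot: [3.14, -0.836, -3.139]
contact_force: [-0.4, -0.9, -3.1]
opening: 0.0138
```

```bash
cat > seg.py <<'E'
from h import *
import sys
d=(.493,.065)
p0,t0,p1,t1,h=map(float,sys.argv[1:6])
W=[]
for k in range(1,9):
    p=p0+(p1-p0)*k/8;t=t0+(t1-t0)*k/8;W.append((d[0]-.025*np.cos(np.radians(p)),d[1]-.025*np.sin(np.radians(p)),h,p,t))
bdelta(*W)
s=monitor.observe();print(s["qpos"].round(2))
E
python3 seg.py 0 60 -55 75 .18
```

```text
[0.0041 0.0098 0.0013] [-5.2  1.9  4.6]
[ 0.0033  0.0206 -0.0029] [-10.5   3.8   9. ]
[ 0.0016  0.0307 -0.0081] [-16.    5.6  13.2]
[-0.0009  0.0398 -0.0141] [-21.6   7.4  17.2]
[-0.0042  0.0479 -0.0208] [-27.4   9.1  21. ]
[-0.008   0.0549 -0.028 ] [-33.3  10.8  24.6]
[-0.0123  0.0607 -0.0357] [-39.3  12.4  28.1]
[-0.017   0.0652 -0.0437] [-45.5  13.9  31.4]
[-0.02  0.64  1.31 -0.01  2.02 -1.59]
```

Request:
move_arm([
  {"x":0.004,"y":0.01,"z":0.001,"wx":-5.2,"wy":1.9,"wz":4.6,"hand":0},
  {"x":0.0033,"y":0.0206,"z":-0.003,"wx":-10.5,"wy":3.8,"wz":9,"hand":0},
  {"x":0.0016,"y":0.0307,"z":-0.008,"wx":-16,"wy":5.6,"wz":13.2,"hand":0},
  {"x":-0.001,"y":0.04,"z":-0.014,"wx":-21.6,"wy":7.4,"wz":17.2,"hand":0},
  {"x":-0.004,"y":0.048,"z":-0.021,"wx":-27.4,"wy":9.1,"wz":21,"hand":0},
  {"x":-0.008,"y":0.055,"z":-0.028,"wx":-33.3,"wy":10.8,"wz":24.6,"hand":0},
  {"x":-0.0125,"y":0.061,"z":-0.036,"wx":-39.3,"wy":12.4,"wz":28.1,"hand":0},
  {"x":-0.017,"y":0.065,"z":-0.044,"wx":-45.5,"wy":13.9,"wz":31.4,"hand":0},
])

```text
time: 8.18
tool_pos: [0.4465, 0.1315, 0.2455]
tool_rot: [3.139, -1.098, 2.179]
contact_force: [-0.6, -0.1, -2.0]
opening: 0.0137
```

```bash
python3 seg.py -55 75 -105 85 .17
```

```text
[-0.0084  0.0087  0.0025] [-5.3  1.3  2.7]
[-0.0086  0.017  -0.0005] [-11.    2.6   5.4]
[-0.0092  0.0248 -0.0043] [-16.7   3.8   7.9]
[-0.0103  0.032  -0.0088] [-22.5   5.   10.3]
[-0.0117  0.0385 -0.0139] [-28.3   6.2  12.6]
[-0.0134  0.0442 -0.0195] [-34.2   7.3  14.8]
[-0.0153  0.0491 -0.0256] [-40.1   8.4  16.8]
[-0.0175  0.0532 -0.0319] [-46.1   9.4  18.7]
[-0.29  0.66  1.45  0.64  1.94 -0.96]
```

Request:
move_arm([
  {"x":-0.008,"y":0.009,"z":0.002,"wx":-5.3,"wy":1.3,"wz":2.7,"hand":0},
  {"x":-0.0086,"y":0.017,"z":0,"wx":-11,"wy":2.6,"wz":5.4,"hand":0},
  {"x":-0.009,"y":0.025,"z":-0.004,"wx":-16.7,"wy":3.8,"wz":7.9,"hand":0},
  {"x":-0.01,"y":0.032,"z":-0.009,"wx":-22.5,"wy":5,"wz":10.3,"hand":0},
  {"x":-0.012,"y":0.0385,"z":-0.014,"wx":-28.3,"wy":6.2,"wz":12.6,"hand":0},
  {"x":-0.0134,"y":0.044,"z":-0.0195,"wx":-34.2,"wy":7.3,"wz":14.8,"hand":0},
  {"x":-0.0153,"y":0.049,"z":-0.0256,"wx":-40.1,"wy":8.4,"wz":16.8,"hand":0},
  {"x":-0.0175,"y":0.053,"z":-0.032,"wx":-46,"wy":9.4,"wz":18.7,"hand":0},
])

```text
time: 9.18
tool_pos: [0.5105, 0.1313, 0.2446]
tool_rot: [-3.142, -1.273, 1.311]
contact_force: [-0.3, 0.5, -1.9]
opening: 0.0133
```

```bash
python3 seg.py -105 85 -105 118 .155
python3 - <<'E'
from h import *
a=viewer.read_camera("top")[130:330,220:420,::-1];b=viewer.read_camera("side")[90:290,150:350,::-1]
cv2.imwrite("pics/g3.png",cv2.resize(np.hstack([a,b]),None,fx=2,fy=2,interpolation=2))
E
```

```text
[-0.013   0.0003 -0.001 ] [-0.1  4.2  0. ]
[-0.0122  0.0002 -0.0072] [-0.1  8.3  0. ]
[-0.0118  0.0002 -0.0134] [-0.1 12.5  0. ]
[-0.0119  0.0002 -0.0197] [-0.1 16.6  0. ]
[-0.0124  0.0002 -0.0259] [-0.1 20.7  0. ]
[-0.0134  0.0002 -0.0321] [-0.1 24.8  0. ]
[-0.0148  0.0002 -0.0381] [-0.1 29.   0. ]
[-0.0167  0.0002 -0.0441] [-0.1 33.1  0. ]
[-0.53  0.52  1.94  1.18  1.5  -0.91]
```

View pics/g3.png

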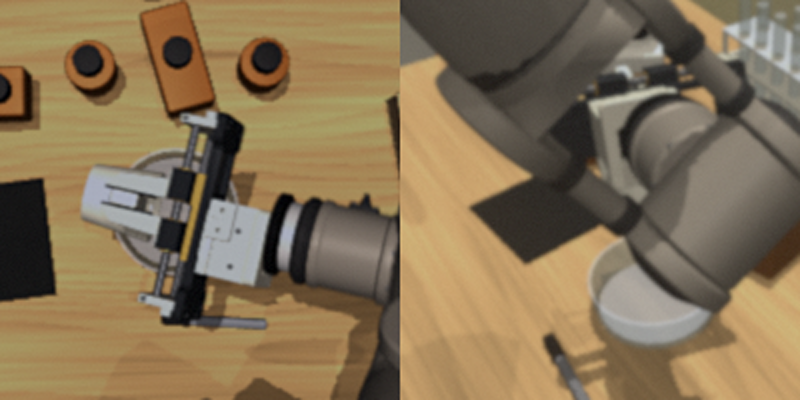

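Request:
move_arm([
  {"x":-0.008,"y":0,"z":-0.001,"wx":0,"wy":2,"wz":0,"hand":0},
  {"x":-0.012,"y":0,"z":-0.004,"wx":0,"wy":5,"wz":0,"hand":0},
  {"x":-0.012,"y":0,"z":-0.007,"wx":0,"wy":8.3,"wz":0,"hand":0},
  {"x":-0.012,"y":0,"z":-0.0105,"wx":0,"wy":10.5,"wz":0,"hand":0},
  {"x":-0.012,"y":0,"z":-0.0134,"wx":0,"wy":12.5,"wz":0,"hand":0},
  {"x":-0.012,"y":0,"z":-0.0165,"wx":0,"wy":14.5,"wz":0,"hand":0},
  {"x":-0.012,"y":0,"z":-0.0197,"wx":0,"wy":16.6,"wz":0,"hand":0},
  {"x":-0.012,"y":0,"z":-0.023,"wx":0,"wy":18.7,"wz":0,"hand":0},
])

```text
time: 10.28
tool_pos: [0.5035, 0.1058, 0.2407]
tool_rot: [-0.002, -1.539, -1.826]
contact_force: [0.0, -0.2, -2.6]
opening: 0.0137
```

Request:
move_arm([
  {"x":0,"y":0,"z":-0.004,"wx":0,"wy":2,"wz":0,"hand":0},
  {"x":0,"y":0,"z":-0.007,"wx":0,"wy":4,"wz":0,"hand":0},
  {"x":0,"y":0,"z":-0.01,"wx":0,"wy":6.2,"wz":0,"hand":0},
  {"x":0,"y":0,"z":-0.013,"wx":0,"wy":8.4,"wz":0,"hand":0},
  {"x":0,"y":0,"z":-0.016,"wx":0,"wy":10.5,"wz":0,"hand":0},
  {"x":0,"y":0,"z":-0.019,"wx":0,"wy":13,"wz":0,"hand":0},
  {"x":0,"y":0,"z":-0.019,"wx":0,"wy":15,"wz":0,"hand":0},
  {"x":0,"y":0,"z":-0.019,"wx":0,"wy":15,"wz":0,"hand":0},
])

```text
time: 11.28
tool_pos: [0.4987, 0.0879, 0.2395]
tool_rot: [-0.006, -1.278, -1.823]
contact_force: [-0.3, 0.1, -1.8]
opening: 0.0137
```

```bash
python3 - <<'E'
from h import *
s=monitor.observe();print(s["qpos"].round(2))
a=viewer.read_camera("top")[130:330,220:420,::-1];b=viewer.read_camera("side")[90:290,150:350,::-1]
cv2.imwrite("pics/g4.png",cv2.resize(np.hstack([a,b]),None,fx=2,fy=2,interpolation=2))
E
python3 seg.py -105 118 -105 128 .165
```

```text
[-0.62  0.93  1.94  1.3   1.95 -1.3 ]
[ 0.0121  0.0004 -0.0004] [-0.2  0.6 -0.1]
[ 0.0125  0.0004 -0.0022] [-0.2  1.8 -0.1]
[ 0.0129  0.0004 -0.0041] [-0.2  3.1 -0.1]
[ 0.0132  0.0004 -0.0059] [-0.2  4.3 -0.1]
[ 0.0135  0.0004 -0.0078] [-0.2  5.6 -0.1]
[ 0.0138  0.0004 -0.0097] [-0.2  6.8 -0.1]
[ 0.014   0.0004 -0.0116] [-0.2  8.1 -0.1]
[ 0.0141  0.0003 -0.0134] [-0.2  9.3 -0.1]
[-0.62  0.93  1.94  1.3   1.95 -1.29]
```

View pics/g4.png

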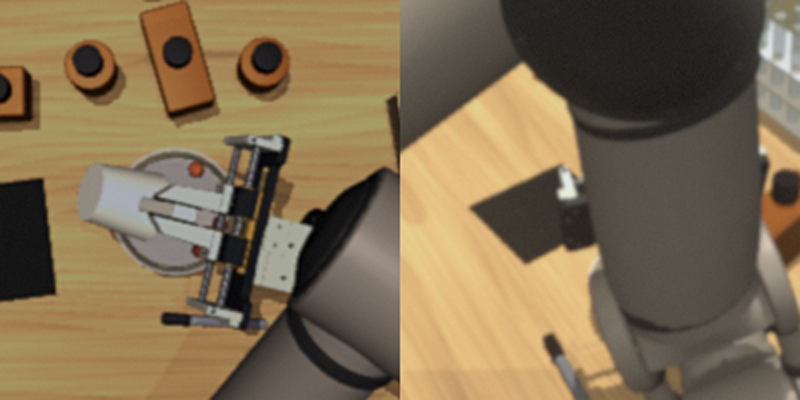

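Request:
move_arm([
  {"x":0.02,"y":0,"z":0,"wx":0,"wy":2,"wz":0,"hand":0},
  {"x":0.04,"y":0,"z":-0.004,"wx":0,"wy":5,"wz":0,"hand":0},
  {"x":0.05,"y":0,"z":-0.01,"wx":0,"wy":10,"wz":0,"hand":0},
  {"x":0.05,"y":0,"z":-0.01,"wx":0,"wy":10,"wz":0,"hand":0},
  {"x":0.05,"y":0,"z":-0.01,"wx":0,"wy":6,"wz":0,"hand":0},
  {"x":0.05,"y":0,"z":-0.01,"wx":0,"wy":11,"wz":0,"hand":0},
  {"x":0.05,"y":0,"z":-0.01,"wx":0,"wy":11,"wz":0,"hand":0},
  {"x":0.05,"y":0,"z":-0.01,"wx":0,"wy":11,"wz":0,"hand":0},
])

```text
time: 12.38
tool_pos: [0.4926, 0.0647, 0.285]
tool_rot: [-0.001, -1.089, -1.827]
contact_force: [0.6, 0.2, -1.7]
opening: 0.0139
```

```bash
python3 seg.py -105 128 -105 85 .19
```

```text
[-0.0149  0.0004  0.0091] [-0.2 -7.  -0.1]
[-0.0181  0.0004  0.0165] [ -0.2 -12.3  -0.1]
[-0.022   0.0005  0.0237] [ -0.2 -17.7  -0.1]
[-0.0265  0.0005  0.0304] [ -0.2 -23.1  -0.1]
[-0.0317  0.0005  0.0367] [ -0.2 -28.5  -0.1]
[-0.0374  0.0006  0.0424] [ -0.2 -33.8  -0.1]
[-0.0437  0.0006  0.0476] [ -0.2 -39.2  -0.1]
[-0.0504  0.0006  0.0522] [ -0.3 -44.6  -0.1]
[-0.62  0.95  1.93  1.35  2.13 -1.29]
```

Request:
move_arm([
  {"x":-0.005,"y":0,"z":0.009,"wx":0,"wy":-7,"wz":0,"hand":0},
  {"x":-0.01,"y":0,"z":0.0165,"wx":0,"wy":-12.3,"wz":0,"hand":0},
  {"x":-0.016,"y":0,"z":0.0237,"wx":0,"wy":-17.7,"wz":0,"hand":0},
  {"x":-0.022,"y":0,"z":0.03,"wx":0,"wy":-23,"wz":0,"hand":0},
  {"x":-0.03,"y":0,"z":0.0367,"wx":0,"wy":-28.5,"wz":0,"hand":0},
  {"x":-0.037,"y":0,"z":0.0424,"wx":0,"wy":-33.8,"wz":0,"hand":0},
  {"x":-0.0437,"y":0,"z":0.0476,"wx":0,"wy":-39.2,"wz":0,"hand":0},
  {"x":-0.05,"y":0,"z":0.052,"wx":0,"wy":-44.6,"wz":0,"hand":0},
])

```text
time: 13.38
tool_pos: [0.5101, 0.1313, 0.265]
tool_rot: [3.141, -1.271, 1.312]
contact_force: [-0.2, 0.1, -1.7]
opening: 0.0137
```

```bash
python3 seg.py -105 83 -50 60 .21
```

```text
[ 0.0167 -0.0084  0.0015] [ 6.3 -4.7 -2.2]
[ 0.0147 -0.0181  0.004 ] [12.7 -7.5 -4.9]
[ 0.0121 -0.0283  0.0052] [ 19.  -10.3  -7.8]
[ 0.009  -0.0388  0.0049] [ 25.1 -13.1 -11.1]
[ 0.0052 -0.0493  0.0033] [ 31.  -15.7 -14.7]
[ 0.0008 -0.0596  0.0001] [ 36.9 -18.2 -18.5]
[-0.0042 -0.0694 -0.0045] [ 42.5 -20.6 -22.8]
[-0.0097 -0.0785 -0.0105] [ 48.  -22.9 -27.3]
[-0.53  0.48  1.92  1.18  1.52 -0.86]
```

Request:
move_arm([
  {"x":0.0167,"y":-0.0084,"z":0.0015,"wx":6.3,"wy":-4.7,"wz":-2.2,"hand":0},
  {"x":0.0147,"y":-0.018,"z":0.004,"wx":12.7,"wy":-7.5,"wz":-4.9,"hand":0},
  {"x":0.012,"y":-0.028,"z":0.005,"wx":19,"wy":-10.3,"wz":-7.8,"hand":0},
  {"x":0.009,"y":-0.039,"z":0.005,"wx":25,"wy":-13.1,"wz":-11.1,"hand":0},
  {"x":0.005,"y":-0.049,"z":0.003,"wx":31,"wy":-15.7,"wz":-14.7,"hand":0},
  {"x":0.001,"y":-0.06,"z":0,"wx":36.9,"wy":-18.2,"wz":-18.5,"hand":0},
  {"x":-0.004,"y":-0.069,"z":-0.0045,"wx":42.5,"wy":-20.6,"wz":-22.8,"hand":0},
  {"x":-0.01,"y":-0.0785,"z":-0.0105,"wx":48,"wy":-22.9,"wz":-27.3,"hand":0},
])

```text
time: 14.38
tool_pos: [0.4307, 0.1385, 0.2585]
tool_rot: [3.136, -0.837, 2.277]
contact_force: [0.0, -0.4, -2.1]
opening: 0.0137
```

```bash
python3 seg.py -50 60 0 5 .22
```

```text
[ 0.0044 -0.0106  0.0027] [ 4.4 -6.8 -4.2]
[-0.001  -0.0225  0.0108] [  8.3 -13.6  -9.1]
[-0.0085 -0.0346  0.0173] [ 11.6 -20.4 -14.6]
[-0.0179 -0.0465  0.0221] [ 14.3 -27.  -20.6]
[-0.029  -0.0576  0.0252] [ 16.3 -33.4 -27. ]
[-0.0416 -0.0673  0.0266] [ 17.7 -39.7 -33.7]
[-0.0553 -0.0752  0.0266] [ 18.4 -45.6 -40.9]
[-0.0698 -0.0811  0.0253] [ 18.3 -51.3 -48.3]
[-0.2   0.51  1.46  0.5   1.85 -0.94]
```

Request:
move_arm([
  {"x":0.004,"y":-0.0106,"z":0.003,"wx":4.4,"wy":-6.8,"wz":-4.2,"hand":0},
  {"x":-0.001,"y":-0.0225,"z":0.011,"wx":8.3,"wy":-13.6,"wz":-9.1,"hand":0},
  {"x":-0.0085,"y":-0.0346,"z":0.017,"wx":11.6,"wy":-20.4,"wz":-14.6,"hand":0},
  {"x":-0.018,"y":-0.0465,"z":0.022,"wx":14.3,"wy":-27,"wz":-20.6,"hand":0},
  {"x":-0.029,"y":-0.0576,"z":0.025,"wx":16.3,"wy":-33.4,"wz":-27,"hand":0},
  {"x":-0.0416,"y":-0.067,"z":0.0266,"wx":17.7,"wy":-39.7,"wz":-33.7,"hand":0},
  {"x":-0.055,"y":-0.075,"z":0.0266,"wx":18.4,"wy":-45.6,"wz":-40.9,"hand":0},
  {"x":-0.07,"y":-0.081,"z":0.025,"wx":18.3,"wy":-51.3,"wz":-48.3,"hand":0},
])

```text
time: 15.38
tool_pos: [0.3868, 0.0654, 0.1895]
tool_rot: [3.141, 0.126, -3.141]
contact_force: [-0.3, -0.1, -1.7]
opening: 0.0138
```

Run:
```python
from h import *
bdelta((.475,.278,.22,26.9,0),(.475,.278,.10,26.9,0))
delta((.4051,.2419,.0354+.14),0,cmd=None)
a=viewer.read_camera("top")[110:310,150:400,::-1]
cv2.imwrite("pics/g5.png",cv2.resize(a,None,fx=3,fy=3,interpolation=2))
```

```text
[-0.0177  0.1772  0.0096] [ -4.4  -4.7 -26.5]
[-0.0027  0.1771  0.1287] [ -4.4  -4.7 -26.5]
d [-0.0165  0.1764  0.0165] w [-1.130e+01  9.000e-02 -1.796e+02]
```

View pics/g5.png

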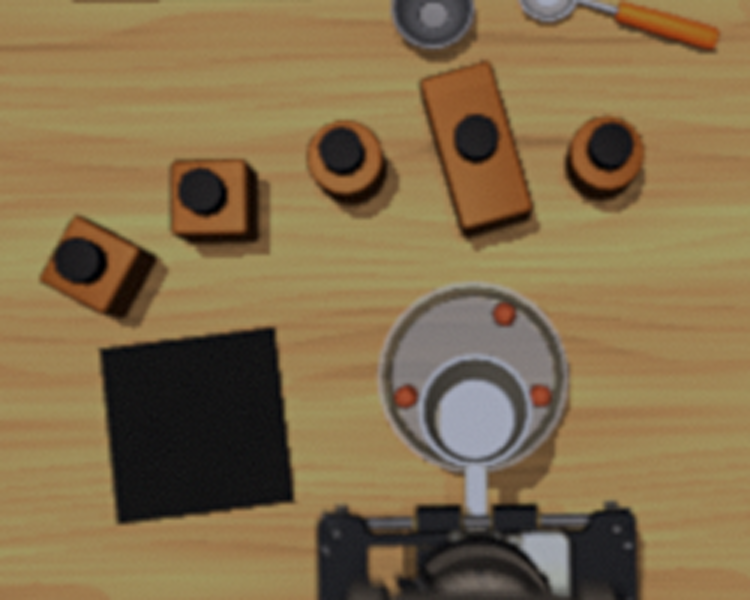

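Request:
move_arm([
  {"x":-0.003,"y":0.045,"z":0.001,"wx":-0.6,"wy":-1,"wz":-6.6,"hand":0},
  {"x":-0.007,"y":0.09,"z":0.003,"wx":-1.8,"wy":-2.3,"wz":-13.2,"hand":0},
  {"x":-0.012,"y":0.135,"z":0.006,"wx":-3,"wy":-3.5,"wz":-20,"hand":0},
  {"x":-0.0177,"y":0.177,"z":0.0096,"wx":-4.4,"wy":-4.7,"wz":-26.5,"hand":0},
  {"x":-0.014,"y":0.177,"z":0.04,"wx":-4.4,"wy":-4.7,"wz":-26.5,"hand":0},
  {"x":-0.01,"y":0.177,"z":0.075,"wx":-4.4,"wy":-4.7,"wz":-26.5,"hand":0},
  {"x":-0.006,"y":0.177,"z":0.1,"wx":-4.4,"wy":-4.7,"wz":-26.5,"hand":0},
  {"x":-0.006,"y":0.177,"z":0.1,"wx":-4.4,"wy":-4.7,"wz":-26.5,"hand":0},
])

```text
time: 16.42
tool_pos: [0.4044, 0.2422, 0.0897]
tool_rot: [3.138, 0.2, -2.678]
contact_force: [0.5, 0.2, -1.4]
opening: 0.0135
```

Run:
```python
from h import *
s=monitor.observe();R0=Rn.from_euler("xyz",s["tool_rot"]);print(R0.inv().apply(np.array([.4051,.2419,.0354])-s["tool_pos"]).round(4),(R0.inv()*Rn.from_euler("xyz",[3.142,.209,-2.673])).as_rotvec(degrees=True).round(1))
b=viewer.read_camera("side")[100:250,130:330,::-1]
cv2.imwrite("pics/g6.png",cv2.resize(b,None,fx=3,fy=3,interpolation=2))
```

```text
[ 0.0103 -0.0008  0.0533] [ 0.2 -0.5 -0.3]
```

View pics/g6.png

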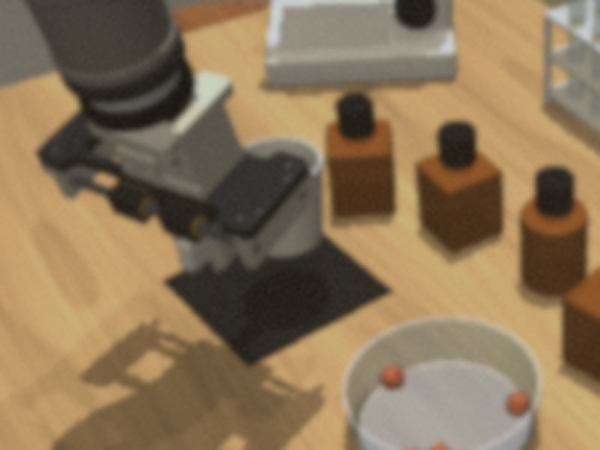

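Request:
move_arm([
  {"x":0.004,"y":0,"z":0.02,"wx":0,"wy":-0.5,"wz":0,"hand":0},
  {"x":0.007,"y":0,"z":0.035,"wx":0,"wy":-0.5,"wz":0,"hand":0},
  {"x":0.009,"y":-0.001,"z":0.045,"wx":0,"wy":-0.5,"wz":0,"hand":0},
  {"x":0.01,"y":-0.001,"z":0.05,"wx":0,"wy":-0.5,"wz":0,"hand":0},
  {"x":0.01,"y":-0.001,"z":0.052,"wx":0,"wy":-0.5,"wz":0,"hand":0},
  {"x":0.01,"y":-0.001,"z":0.053,"wx":0,"wy":-0.5,"wz":0,"hand":0},
  {"x":0.01,"y":-0.001,"z":0.053,"wx":0,"wy":-0.5,"wz":0,"hand":0},
])

```text
time: 17.35
tool_pos: [0.4073, 0.2425, 0.0374]
tool_rot: [3.139, 0.215, -2.676]
contact_force: [0.5, -0.1, -0.9]
opening: 0.0138
```

Request:
move_arm([
  {"x":0,"y":0,"z":0,"wx":0,"wy":0,"wz":0,"hand":0.17},
  {"x":0,"y":0,"z":0,"wx":0,"wy":0,"wz":0,"hand":0.3},
  {"x":0,"y":0,"z":0,"wx":0,"wy":0,"wz":0,"hand":0.5},
  {"x":0,"y":0,"z":0,"wx":0,"wy":0,"wz":0,"hand":0.5},
  {"x":0,"y":0,"z":0,"wx":0,"wy":0,"wz":0,"hand":0.5},
  {"x":0,"y":0,"z":-0.04,"wx":0,"wy":0,"wz":0,"hand":0.5},
  {"x":0,"y":0,"z":-0.09,"wx":0,"wy":0,"wz":0,"hand":0.5},
  {"x":0,"y":0,"z":-0.15,"wx":0,"wy":0,"wz":0,"hand":0.5},
])

```text
time: 18.35
tool_pos: [0.3779, 0.2273, 0.1846]
tool_rot: [3.139, 0.212, -2.676]
contact_force: [0.9, 0.5, 0.1]
opening: 0.0458
```

Run:
```python
from h import *
delta((.35,.22,.25),np.radians(206.9))
```

```text
d [ 0.0138  0.0062 -0.0698] w [ 0.13 12.16 -0.23]
```

Request:
move_arm([
  {"x":0.007,"y":0,"z":-0.035,"wx":0,"wy":6,"wz":0,"hand":0.9},
  {"x":0.014,"y":0.006,"z":-0.07,"wx":0,"wy":12.2,"wz":0,"hand":0.9},
  {"x":0.014,"y":0.006,"z":-0.07,"wx":0,"wy":12.2,"wz":0,"hand":0.9},
  {"x":0.014,"y":0.006,"z":-0.07,"wx":0,"wy":12.2,"wz":0,"hand":0.9},
])

```text
time: 18.85
tool_pos: [0.3503, 0.22, 0.2482]
tool_rot: [3.139, 0.001, -2.676]
contact_force: [-0.1, -0.5, 0.1]
opening: 0.0801
```

```bash
cat >> h.py <<'E'
def caps(im=None):
    im=viewer.read_camera("top") if im is None else im
    m=(im.max(2)<48).astype(np.uint8)
    n,l,st,ce=cv2.connectedComponentsWithStats(m)
    r=[]
    for i in range(1,n):
        x=ray("top",ce[i],.091)
        if 90<st[i,4]<330 and .38<x[0]<.8 and -.4<x[1]<.5 and max(st[i,2:4])<24: r.append((x.round(4),st[i,4]))
    return r
def go(x,y,z,yaw): delta((x,y,z),np.radians(yaw))
E
python3 - <<'E'
from h import *
for c in caps(): print(*c)
im=viewer.read_camera("top")[:,:,::-1]
cv2.imwrite("pics/g7.png",cv2.resize(im[110:310,150:400],None,fx=3,fy=3,interpolation=2))
go(.669,.0603,.24,106)
E
```

```text
[0.6713 0.0603] 167
[ 0.6633 -0.0398] 173
[0.6631 0.161 ] 166
[0.6341 0.2646] 177
[0.5846 0.3547] 190
[0.5659 0.3172] 136
d [-0.2134 -0.2858  0.007 ] w [ 9.0000e-02 -1.6000e-01  1.0069e+02]
```

View pics/g7.png

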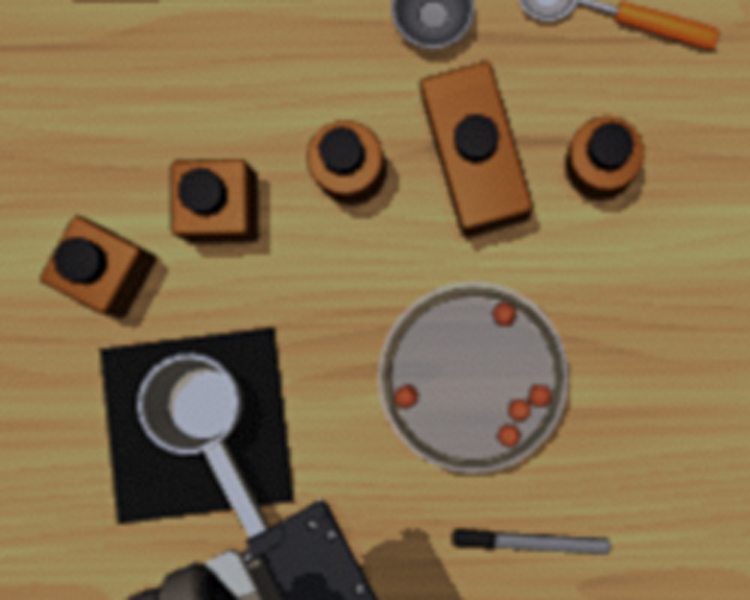

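Request:
move_arm([
  {"x":-0.03,"y":-0.04,"z":0,"wx":0,"wy":0,"wz":10,"hand":0.9},
  {"x":-0.06,"y":-0.08,"z":0,"wx":0,"wy":0,"wz":20,"hand":0.9},
  {"x":-0.09,"y":-0.12,"z":0,"wx":0,"wy":0,"wz":30,"hand":0.9},
  {"x":-0.12,"y":-0.16,"z":0,"wx":0,"wy":0,"wz":40,"hand":0.9},
  {"x":-0.15,"y":-0.2,"z":0,"wx":0,"wy":0,"wz":50,"hand":0.9},
  {"x":-0.18,"y":-0.24,"z":0,"wx":0,"wy":0,"wz":60,"hand":0.9},
  {"x":-0.213,"y":-0.286,"z":0.005,"wx":0,"wy":0,"wz":70,"hand":0.9},
  {"x":-0.213,"y":-0.286,"z":0.006,"wx":0,"wy":0,"wz":80,"hand":0.9},
])

```text
time: 19.95
tool_pos: [0.6712, 0.0574, 0.2379]
tool_rot: [-3.139, -0.005, 2.202]
contact_force: [-0.6, 0.5, -0.2]
opening: 0.0826
```

Run:
```python
from h import *
go(.6695,.060,.16,106)
go(.6695,.060,.08,106)
print(monitor.observe()["qpos"].round(2))
```

```text
d [0.0027 0.0004 0.0779] w [-0.19 -0.25 20.17]
d [0.0023 0.0005 0.1579] w [-0.19 -0.25 20.17]
[-0.03  0.63  1.03  0.    1.49 -0.66]
```

Request:
move_arm([
  {"x":0.002,"y":0,"z":0.03,"wx":0,"wy":0,"wz":10,"hand":0.8},
  {"x":0.0025,"y":0,"z":0.075,"wx":0,"wy":0,"wz":20.2,"hand":0.7},
  {"x":0.0025,"y":0.0005,"z":0.11,"wx":0,"wy":0,"wz":20.2,"hand":0.7},
  {"x":0.0025,"y":0.0005,"z":0.14,"wx":0,"wy":0,"wz":20.2,"hand":0.7},
  {"x":0.0025,"y":0.0005,"z":0.157,"wx":0,"wy":0,"wz":20.2,"hand":0.7},
  {"x":0.0025,"y":0.0005,"z":0.157,"wx":0,"wy":0,"wz":20.2,"hand":0.7},
  {"x":0.0025,"y":0.0005,"z":0.157,"wx":0,"wy":0,"wz":20.2,"hand":0.7},
])

```text
time: 20.82
tool_pos: [0.6691, 0.063, 0.0869]
tool_rot: [3.139, -0.002, 1.859]
contact_force: [-0.4, 0.7, 0.8]
opening: 0.0643
```

Request:
move_arm([
  {"x":0,"y":0,"z":0,"wx":0,"wy":0,"wz":0,"hand":0.35},
  {"x":0,"y":0,"z":0,"wx":0,"wy":0,"wz":0,"hand":0.2},
  {"x":0,"y":0,"z":0,"wx":0,"wy":0,"wz":0,"hand":0.2},
  {"x":0,"y":0,"z":0,"wx":0,"wy":0,"wz":0,"hand":0.2},
  {"x":0,"y":0,"z":0,"wx":0,"wy":0,"wz":0,"hand":0.2},
  {"x":0,"y":0,"z":0,"wx":0,"wy":0,"wz":0,"hand":0.2},
], grip_force=35)

```text
time: 21.58
tool_pos: [0.6691, 0.0632, 0.0863]
tool_rot: [3.139, -0.002, 1.859]
contact_force: [4.0, 1.0, 2.7]
opening: 0.0333
```

```bash
cat > slot.py <<'E'
from h import *
C=np.array([.532,-.2775]);cy=7.6
def slot(u,v):
    a=np.radians(cy);return C+[u*np.cos(a)-v*np.sin(a),u*np.sin(a)+v*np.cos(a)]
S={"long":slot(-.032,-.0335),"C":slot(.064,-.0335),"A":slot(-.065,.0335),"B":slot(0,.0335),"D":slot(.065,.0335)}
E
python3 - <<'E'
from slot import *
print(S)
s=monitor.observe();p=s["tool_pos"]
go(p[0],p[1],.24,106.);go(.58,-.13,.25,100);go(*S["long"],.25,97.6)
E
```

```text
{'long': array([ 0.50471169, -0.31493793]), 'C': array([ 0.59986838, -0.30224131]), 'A': array([ 0.4631404 , -0.25289094]), 'B': array([ 0.52756941, -0.24429428]), 'D': array([ 0.59199842, -0.23569761])}
d [ 0.0004  0.0004 -0.1537] w [ 0.15 -0.14  0.5 ]
d [-0.1595 -0.1398 -0.1645] w [ 0.14 -0.14  6.5 ]
d [-0.3155 -0.2645 -0.1652] w [ 0.14 -0.15  8.9 ]
```

Request:
move_arm([
  {"x":0,"y":0,"z":-0.03,"wx":0,"wy":0,"wz":0,"hand":0.2},
  {"x":0,"y":0,"z":-0.08,"wx":0,"wy":0,"wz":0,"hand":0.2},
  {"x":0,"y":0,"z":-0.13,"wx":0,"wy":0,"wz":0,"hand":0.2},
  {"x":-0.04,"y":-0.035,"z":-0.16,"wx":0,"wy":0,"wz":2,"hand":0.2},
  {"x":-0.08,"y":-0.07,"z":-0.165,"wx":0,"wy":0,"wz":4,"hand":0.2},
  {"x":-0.12,"y":-0.105,"z":-0.165,"wx":0,"wy":0,"wz":6,"hand":0.2},
  {"x":-0.16,"y":-0.14,"z":-0.165,"wx":0,"wy":0,"wz":8.4,"hand":0.2},
  {"x":-0.2,"y":-0.17,"z":-0.165,"wx":0,"wy":0,"wz":8.4,"hand":0.2},
])

```text
time: 22.58
tool_pos: [0.5599, -0.1785, 0.2487]
tool_rot: [-3.138, -0.005, 1.711]
contact_force: [1.2, 0.2, -4.2]
opening: 0.0327
```

Run:
```python
from slot import *
go(S["long"][0],S["long"][1]+.003,.25,98.1)
for c in caps(): print(*c)
```

```text
d [-0.1243 -0.0734 -0.0017] w [-0.2  -0.28 -0.04]
[ 0.6632 -0.0398] 170
[0.6629 0.1609] 164
[0.6341 0.2646] 176
[0.5846 0.3545] 188
[0.5659 0.3172] 132
```

Request:
move_arm([
  {"x":-0.04,"y":-0.025,"z":0,"wx":0,"wy":0,"wz":0,"hand":0.2},
  {"x":-0.08,"y":-0.05,"z":0,"wx":0,"wy":0,"wz":0,"hand":0.2},
  {"x":-0.11,"y":-0.068,"z":0,"wx":0,"wy":0,"wz":0,"hand":0.2},
  {"x":-0.124,"y":-0.0735,"z":0,"wx":0,"wy":0,"wz":0,"hand":0.2},
  {"x":-0.124,"y":-0.0735,"z":0,"wx":0,"wy":0,"wz":0,"hand":0.2},
  {"x":-0.124,"y":-0.0735,"z":0,"wx":0,"wy":0,"wz":0,"hand":0.2},
  {"x":-0.124,"y":-0.0735,"z":0,"wx":0,"wy":0,"wz":0,"hand":0.2},
])

```text
time: 23.5
tool_pos: [0.5074, -0.3093, 0.2496]
tool_rot: [3.141, -0.003, 1.714]
contact_force: [-0.3, -0.8, -3.6]
opening: 0.033
```

Run:
```python
from slot import *
print(monitor.observe()["tool_pos"],np.degrees(monitor.observe()["tool_rot"]))
go(S["long"][0],S["long"][1]+.003,.12,98.1)
a=viewer.read_camera("top")[150:290,380:520,::-1];b=viewer.read_camera("side")[240:400,320:480,::-1]
cv2.imwrite("pics/g8.png",np.hstack([cv2.resize(a,(400,400),interpolation=2),cv2.resize(b,(400,400),interpolation=2)]))
```

```text
[ 0.50735637 -0.30927397  0.24963922] [179.98251628  -0.1876354   98.19041774]
d [-0.0027 -0.003   0.1296] w [ 0.02 -0.19  0.09]
```

View pics/g8.png

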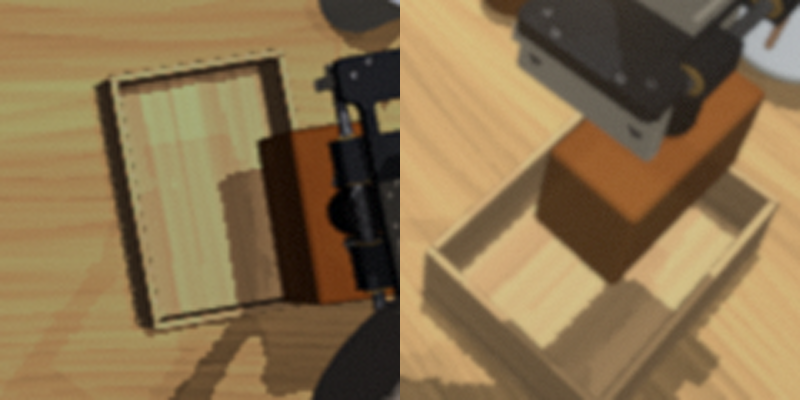

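Request:
move_arm([
  {"x":-0.003,"y":-0.003,"z":0.03,"wx":0,"wy":0.2,"wz":0,"hand":0.2},
  {"x":-0.003,"y":-0.003,"z":0.07,"wx":0,"wy":0.2,"wz":0,"hand":0.2},
  {"x":-0.003,"y":-0.003,"z":0.1,"wx":0,"wy":0.2,"wz":0,"hand":0.2},
  {"x":-0.003,"y":-0.003,"z":0.12,"wx":0,"wy":0.2,"wz":0,"hand":0.2},
  {"x":-0.003,"y":-0.003,"z":0.125,"wx":0,"wy":0.2,"wz":0,"hand":0.2},
  {"x":-0.003,"y":-0.003,"z":0.125,"wx":0,"wy":0.2,"wz":0,"hand":0.2},
])

```text
time: 24.35
tool_pos: [0.5046, -0.3135, 0.1251]
tool_rot: [3.141, -0.006, 1.712]
contact_force: [0.2, -0.8, -3.4]
opening: 0.0331
```

Run:
```python
from slot import *
go(S["long"][0],S["long"][1]+.003,.0933,98.1)
```

```text
d [0.0014 0.0003 0.0318] w [ 0.04 -0.35  0.01]
```

Request:
move_arm([
  {"x":0.0015,"y":0,"z":0.012,"wx":0,"wy":0,"wz":0,"hand":0.2},
  {"x":0.0015,"y":0,"z":0.022,"wx":0,"wy":0,"wz":0,"hand":0.2},
  {"x":0.0015,"y":0,"z":0.029,"wx":0,"wy":0,"wz":0,"hand":0.2},
  {"x":0.0015,"y":0,"z":0.032,"wx":0,"wy":0,"wz":0,"hand":0.2},
  {"x":0.0015,"y":0,"z":0.032,"wx":0,"wy":0,"wz":0,"hand":0.2},
  {"x":0.0015,"y":0,"z":0.032,"wx":0,"wy":0,"wz":0,"hand":0.2},
])

```text
time: 25.1
tool_pos: [0.5039, -0.3119, 0.0935]
tool_rot: [3.141, -0.006, 1.712]
contact_force: [-3.7, 3.2, 6.2]
opening: 0.0334
```

Request:
move_arm([
  {"x":0,"y":0,"z":0,"wx":0,"wy":0,"wz":0,"hand":0.45},
  {"x":0,"y":0,"z":0,"wx":0,"wy":0,"wz":0,"hand":0.52},
  {"x":0,"y":0,"z":0,"wx":0,"wy":0,"wz":0,"hand":0.52},
  {"x":0,"y":0,"z":-0.03,"wx":0,"wy":0,"wz":0,"hand":0.52},
  {"x":0,"y":0,"z":-0.08,"wx":0,"wy":0,"wz":0,"hand":0.7},
  {"x":0,"y":0,"z":-0.12,"wx":0,"wy":0,"wz":0,"hand":0.7},
  {"x":0.03,"y":0.02,"z":-0.15,"wx":0,"wy":0,"wz":0,"hand":0.7},
])

```text
time: 25.98
tool_pos: [0.5196, -0.282, 0.2447]
tool_rot: [3.14, -0.004, 1.709]
contact_force: [0.4, 0.2, -0.7]
opening: 0.0641
```

Run:
```python
from slot import *
for c in caps(): print(*c)
go(.662,-.0396,.2,97.6)
```

```text
[ 0.6632 -0.0398] 172
[0.663 0.161] 165
[0.6341 0.2646] 176
[0.5846 0.3545] 188
[0.5658 0.3171] 134
[ 0.5017 -0.3155] 223
d [0.2159 0.171  0.0508] w [ 0.45 -0.17  0.53]
```

Request:
move_arm([
  {"x":0.05,"y":0.04,"z":0,"wx":0,"wy":0,"wz":0,"hand":0.7},
  {"x":0.1,"y":0.08,"z":0.01,"wx":0,"wy":0,"wz":0,"hand":0.7},
  {"x":0.15,"y":0.12,"z":0.02,"wx":0,"wy":0,"wz":0,"hand":0.7},
  {"x":0.19,"y":0.15,"z":0.04,"wx":0.4,"wy":0,"wz":0.5,"hand":0.7},
  {"x":0.216,"y":0.171,"z":0.05,"wx":0.4,"wy":0,"wz":0.5,"hand":0.7},
  {"x":0.216,"y":0.171,"z":0.05,"wx":0.4,"wy":0,"wz":0.5,"hand":0.7},
  {"x":0.216,"y":0.171,"z":0.05,"wx":0.4,"wy":0,"wz":0.5,"hand":0.7},
  {"x":0.216,"y":0.171,"z":0.05,"wx":0.4,"wy":0,"wz":0.5,"hand":0.7},
])

```text
time: 27.02
tool_pos: [0.6584, -0.0436, 0.1949]
tool_rot: [-3.136, -0.006, 1.702]
contact_force: [-0.7, -0.5, 0.6]
opening: 0.064
```

Run:
```python
from slot import *
go(.662,-.0396,.083,97.6)
```

```text
d [0.0028 0.0047 0.1119] w [-0.33 -0.33 -0.1 ]
```

Request:
move_arm([
  {"x":0.003,"y":0.0045,"z":0.03,"wx":0,"wy":-0.3,"wz":0,"hand":0.7},
  {"x":0.003,"y":0.0045,"z":0.07,"wx":0,"wy":-0.3,"wz":0,"hand":0.7},
  {"x":0.003,"y":0.0045,"z":0.1,"wx":0,"wy":-0.3,"wz":0,"hand":0.7},
  {"x":0.003,"y":0.0045,"z":0.112,"wx":0,"wy":-0.3,"wz":0,"hand":0.7},
  {"x":0.003,"y":0.0045,"z":0.112,"wx":0,"wy":-0.3,"wz":0,"hand":0.5},
  {"x":0.003,"y":0.0045,"z":0.112,"wx":0,"wy":-0.3,"wz":0,"hand":0.3},
  {"x":0.003,"y":0.0045,"z":0.112,"wx":0,"wy":-0.3,"wz":0,"hand":0.2},
  {"x":0.003,"y":0.0045,"z":0.112,"wx":0,"wy":-0.3,"wz":0,"hand":0.2},
])

```text
time: 28.02
tool_pos: [0.6626, -0.038, 0.0834]
tool_rot: [-3.137, -0.0, 1.703]
contact_force: [1.3, 0.0, 3.4]
opening: 0.0332
```

Request:
move_arm([
  {"x":0,"y":0,"z":0,"wx":0,"wy":0,"wz":0,"hand":0.2},
  {"x":0,"y":0,"z":0,"wx":0,"wy":0,"wz":0,"hand":0.2},
  {"x":0,"y":0,"z":0,"wx":0,"wy":0,"wz":0,"hand":0.2},
])

```text
time: 28.4
tool_pos: [0.6626, -0.038, 0.0833]
tool_rot: [-3.137, -0.0, 1.703]
contact_force: [1.6, 0.9, 6.1]
opening: 0.0334
```

Run:
```python
from slot import *
go(*S["C"],.25,97.6)
```

```text
d [-0.2535 -0.0978 -0.1663] w [-0.26 -0.02  0.  ]
```

Request:
move_arm([
  {"x":0,"y":0,"z":-0.03,"wx":0,"wy":0,"wz":0,"hand":0.2},
  {"x":0,"y":0,"z":-0.08,"wx":0,"wy":0,"wz":0,"hand":0.2},
  {"x":-0.02,"y":-0.01,"z":-0.13,"wx":0,"wy":0,"wz":0,"hand":0.2},
  {"x":-0.07,"y":-0.03,"z":-0.165,"wx":0,"wy":0,"wz":0,"hand":0.2},
  {"x":-0.12,"y":-0.05,"z":-0.166,"wx":0,"wy":0,"wz":0,"hand":0.2},
  {"x":-0.17,"y":-0.07,"z":-0.166,"wx":0,"wy":0,"wz":0,"hand":0.2},
  {"x":-0.22,"y":-0.09,"z":-0.166,"wx":0,"wy":0,"wz":0,"hand":0.2},
  {"x":-0.2535,"y":-0.098,"z":-0.166,"wx":0,"wy":0,"wz":0,"hand":0.2},
])

```text
time: 29.4
tool_pos: [0.5976, -0.3045, 0.2475]
tool_rot: [-3.133, -0.002, 1.701]
contact_force: [1.0, 0.3, -1.9]
opening: 0.0334
```

Run:
```python
from slot import *
go(S["C"][0],S["C"][1]+.0015,.25,97.6)
```

```text
d [ 0.0034  0.0027 -0.0025] w [-0.52 -0.14 -0.12]
```

Request:
move_arm([
  {"x":0.0,"y":0.002,"z":0,"wx":-0.4,"wy":0,"wz":0,"hand":0.2},
  {"x":0.002,"y":0.002,"z":0.03,"wx":-0.4,"wy":0,"wz":0,"hand":0.2},
  {"x":0.002,"y":0.002,"z":0.06,"wx":-0.4,"wy":0,"wz":0,"hand":0.2},
  {"x":0.002,"y":0.002,"z":0.06,"wx":-0.4,"wy":0,"wz":0,"hand":0.2},
  {"x":0.002,"y":0.002,"z":0.06,"wx":-0.4,"wy":0,"wz":0,"hand":0.2},
])

```text
time: 30.02
tool_pos: [0.6012, -0.2995, 0.1897]
tool_rot: [3.14, -0.001, 1.704]
contact_force: [-0.2, 0.1, -1.8]
opening: 0.0335
```

Run:
```python
from slot import *
go(S["C"][0],S["C"][1]+.0015,.090,97.6)
```

```text
d [-0.0011 -0.0016  0.0997] w [ 0.07 -0.03  0.04]
```

Request:
move_arm([
  {"x":-0.001,"y":-0.0015,"z":0.03,"wx":0,"wy":0,"wz":0,"hand":0.2},
  {"x":-0.001,"y":-0.0015,"z":0.06,"wx":0,"wy":0,"wz":0,"hand":0.2},
  {"x":-0.001,"y":-0.0015,"z":0.08,"wx":0,"wy":0,"wz":0,"hand":0.2},
  {"x":-0.001,"y":-0.0015,"z":0.092,"wx":0,"wy":0,"wz":0,"hand":0.2},
  {"x":-0.001,"y":-0.0015,"z":0.098,"wx":0,"wy":0,"wz":0,"hand":0.2},
  {"x":-0.001,"y":-0.0015,"z":0.1,"wx":0,"wy":0,"wz":0,"hand":0.2},
  {"x":-0.001,"y":-0.0015,"z":0.1,"wx":0,"wy":0,"wz":0,"hand":0.2},
])

```text
time: 30.9
tool_pos: [0.5997, -0.3013, 0.0896]
tool_rot: [3.14, 0.0, 1.703]
contact_force: [-0.2, -0.3, -1.0]
opening: 0.0334
```

Request:
move_arm([
  {"x":0,"y":0,"z":0.001,"wx":0,"wy":0,"wz":0,"hand":0.45},
  {"x":0,"y":0,"z":0,"wx":0,"wy":0,"wz":0,"hand":0.52},
  {"x":0,"y":0,"z":0,"wx":0,"wy":0,"wz":0,"hand":0.52},
  {"x":0,"y":0,"z":-0.03,"wx":0,"wy":0,"wz":0,"hand":0.52},
  {"x":0,"y":0,"z":-0.08,"wx":0,"wy":0,"wz":0,"hand":0.7},
  {"x":0,"y":0,"z":-0.12,"wx":0,"wy":0,"wz":0,"hand":0.7},
  {"x":0.04,"y":0,"z":-0.15,"wx":0,"wy":0,"wz":0,"hand":0.7},
  {"x":0.08,"y":0,"z":-0.15,"wx":0,"wy":0,"wz":0,"hand":0.7},
])

```text
time: 31.9
tool_pos: [0.5895, -0.2219, 0.2419]
tool_rot: [3.136, 0.002, 1.702]
contact_force: [0.5, 0.9, -0.7]
opening: 0.0644
```

Run:
```python
from slot import *
for c in caps(): print(*c)
go(.662,.161,.2,97.6)
```

```text
[0.663 0.161] 165
[0.6341 0.2647] 175
[0.5846 0.3545] 188
[0.5659 0.3171] 132
d [0.3639 0.1234 0.042 ] w [ 0.16 -0.14  0.14]
```

Request:
move_arm([
  {"x":0.055,"y":0.02,"z":0,"wx":0,"wy":0,"wz":0,"hand":0.7},
  {"x":0.11,"y":0.04,"z":0,"wx":0,"wy":0,"wz":0,"hand":0.7},
  {"x":0.165,"y":0.06,"z":0.01,"wx":0,"wy":0,"wz":0,"hand":0.7},
  {"x":0.22,"y":0.08,"z":0.02,"wx":0,"wy":0,"wz":0,"hand":0.7},
  {"x":0.275,"y":0.1,"z":0.03,"wx":0,"wy":0,"wz":0,"hand":0.7},
  {"x":0.33,"y":0.115,"z":0.04,"wx":0,"wy":0,"wz":0,"hand":0.7},
  {"x":0.363,"y":0.1234,"z":0.042,"wx":0,"wy":0,"wz":0,"hand":0.7},
  {"x":0.363,"y":0.1234,"z":0.042,"wx":0,"wy":0,"wz":0,"hand":0.7},
])

```text
time: 32.95
tool_pos: [0.6626, 0.1571, 0.1963]
tool_rot: [-3.141, -0.002, 1.707]
contact_force: [-0.2, -0.2, -0.1]
opening: 0.064
```

Request:
move_arm([
  {"x":0,"y":0,"z":0,"wx":0,"wy":0,"wz":0,"hand":0.7},
  {"x":0,"y":0,"z":0,"wx":0,"wy":0,"wz":0,"hand":0.7},
])

```text
time: 33.2
tool_pos: [0.6632, 0.1528, 0.1974]
tool_rot: [3.141, -0.001, 1.702]
contact_force: [0.4, -0.3, -0.6]
opening: 0.0643
```

Run:
```python
from slot import *
go(.662,.1605,.083,97.6)
```

```text
d [ 0.0077 -0.0002  0.1144] w [ 0.03 -0.05 -0.1 ]
```

Request:
move_arm([
  {"x":0.007,"y":0,"z":0.03,"wx":0,"wy":0,"wz":0,"hand":0.7},
  {"x":0.007,"y":0,"z":0.07,"wx":0,"wy":0,"wz":0,"hand":0.7},
  {"x":0.007,"y":0,"z":0.1,"wx":0,"wy":0,"wz":0,"hand":0.7},
  {"x":0.007,"y":0,"z":0.114,"wx":0,"wy":0,"wz":0,"hand":0.7},
  {"x":0.007,"y":0,"z":0.114,"wx":0,"wy":0,"wz":0,"hand":0.5},
  {"x":0.007,"y":0,"z":0.114,"wx":0,"wy":0,"wz":0,"hand":0.3},
  {"x":0.007,"y":0,"z":0.114,"wx":0,"wy":0,"wz":0,"hand":0.2},
  {"x":0.007,"y":0,"z":0.114,"wx":0,"wy":0,"wz":0,"hand":0.2},
])

```text
time: 34.2
tool_pos: [0.6629, 0.1615, 0.0844]
tool_rot: [3.139, -0.001, 1.703]
contact_force: [0.3, 0.1, 3.5]
opening: 0.0333
```

Request:
move_arm([
  {"x":0,"y":0,"z":0,"wx":0,"wy":0,"wz":0,"hand":0.2},
  {"x":0,"y":0,"z":0,"wx":0,"wy":0,"wz":0,"hand":0.2},
  {"x":0,"y":0,"z":0,"wx":0,"wy":0,"wz":0,"hand":0.2},
])

```text
time: 34.58
tool_pos: [0.6629, 0.1615, 0.0844]
tool_rot: [3.139, -0.001, 1.703]
contact_force: [1.0, 0.5, 5.2]
opening: 0.0334
```

Run:
```python
from slot import *
go(*S["D"],.25,97.6)
```

```text
d [-0.3841 -0.1224 -0.1664] w [ 0.16 -0.06 -0.  ]
```

Request:
move_arm([
  {"x":0,"y":0,"z":-0.03,"wx":0,"wy":0,"wz":0,"hand":0.2},
  {"x":0,"y":0,"z":-0.08,"wx":0,"wy":0,"wz":0,"hand":0.2},
  {"x":-0.04,"y":-0.01,"z":-0.13,"wx":0,"wy":0,"wz":0,"hand":0.2},
  {"x":-0.095,"y":-0.03,"z":-0.165,"wx":0,"wy":0,"wz":0,"hand":0.2},
  {"x":-0.15,"y":-0.045,"z":-0.166,"wx":0,"wy":0,"wz":0,"hand":0.2},
  {"x":-0.205,"y":-0.06,"z":-0.166,"wx":0,"wy":0,"wz":0,"hand":0.2},
  {"x":-0.26,"y":-0.08,"z":-0.166,"wx":0,"wy":0,"wz":0,"hand":0.2},
  {"x":-0.315,"y":-0.1,"z":-0.166,"wx":0,"wy":0,"wz":0,"hand":0.2},
])

```text
time: 35.58
tool_pos: [0.6034, -0.1658, 0.2478]
tool_rot: [-3.14, -0.002, 1.703]
contact_force: [0.6, -0.0, -2.3]
opening: 0.0333
```

Run:
```python
from slot import *
go(S["D"][0],S["D"][1]+.001,.19,97.6)
```

```text
d [-0.0669 -0.0203  0.0577] w [-0.1  -0.13 -0.  ]
```

Request:
move_arm([
  {"x":-0.03,"y":-0.01,"z":0,"wx":0,"wy":0,"wz":0,"hand":0.2},
  {"x":-0.062,"y":-0.02,"z":0,"wx":0,"wy":0,"wz":0,"hand":0.2},
  {"x":-0.062,"y":-0.02,"z":0.03,"wx":0,"wy":0,"wz":0,"hand":0.2},
  {"x":-0.064,"y":-0.02,"z":0.057,"wx":0,"wy":0,"wz":0,"hand":0.2},
  {"x":-0.064,"y":-0.02,"z":0.057,"wx":0,"wy":0,"wz":0,"hand":0.2},
  {"x":-0.064,"y":-0.02,"z":0.057,"wx":0,"wy":0,"wz":0,"hand":0.2},
  {"x":-0.064,"y":-0.02,"z":0.057,"wx":0,"wy":0,"wz":0,"hand":0.2},
])

```text
time: 36.45
tool_pos: [0.5938, -0.2304, 0.1932]
tool_rot: [3.139, 0.0, 1.704]
contact_force: [0.1, 0.1, -1.7]
opening: 0.0334
```

Run:
```python
from slot import *
go(S["D"][0],S["D"][1]+.001,.0905,97.6)
```

```text
d [-0.004  -0.0026  0.1027] w [0.12 0.02 0.01]
```

Request:
move_arm([
  {"x":-0.004,"y":-0.002,"z":0.03,"wx":0,"wy":0,"wz":0,"hand":0.2},
  {"x":-0.004,"y":-0.0025,"z":0.06,"wx":0,"wy":0,"wz":0,"hand":0.2},
  {"x":-0.004,"y":-0.0025,"z":0.08,"wx":0,"wy":0,"wz":0,"hand":0.2},
  {"x":-0.004,"y":-0.0025,"z":0.094,"wx":0,"wy":0,"wz":0,"hand":0.2},
  {"x":-0.004,"y":-0.0025,"z":0.1,"wx":0,"wy":0,"wz":0,"hand":0.2},
  {"x":-0.004,"y":-0.0025,"z":0.103,"wx":0,"wy":0,"wz":0,"hand":0.2},
  {"x":-0.004,"y":-0.0025,"z":0.103,"wx":0,"wy":0,"wz":0,"hand":0.2},
])

```text
time: 37.33
tool_pos: [0.5918, -0.2348, 0.0903]
tool_rot: [3.14, 0.0, 1.703]
contact_force: [-0.7, -0.2, 3.0]
opening: 0.0329
```

Request:
move_arm([
  {"x":0,"y":0,"z":0,"wx":0,"wy":0,"wz":0,"hand":0.45},
  {"x":0,"y":0,"z":0,"wx":0,"wy":0,"wz":0,"hand":0.52},
  {"x":0,"y":0,"z":0,"wx":0,"wy":0,"wz":0,"hand":0.52},
  {"x":0,"y":0,"z":-0.03,"wx":0,"wy":0,"wz":0,"hand":0.52},
  {"x":0,"y":0,"z":-0.08,"wx":0,"wy":0,"wz":0,"hand":0.7},
  {"x":0,"y":0,"z":-0.12,"wx":0,"wy":0,"wz":0,"hand":0.7},
  {"x":0.05,"y":0,"z":-0.15,"wx":0,"wy":0,"wz":0,"hand":0.7},
  {"x":0.1,"y":0,"z":-0.15,"wx":0,"wy":0,"wz":0,"hand":0.7},
])

```text
time: 38.33
tool_pos: [0.579, -0.1353, 0.2416]
tool_rot: [3.136, 0.001, 1.702]
contact_force: [-0.7, -0.1, -0.9]
opening: 0.0639
```

Run:
```python
from slot import *
for c in caps(): print(*c)
go(.6335,.2635,.2,90)
```

```text
[0.6341 0.2648] 174
[0.5846 0.3545] 188
[0.5659 0.3171] 133
[ 0.5022 -0.3108] 171
d [0.3809 0.1083 0.0422] w [ 0.14 -0.22  7.75]
```

Request:
move_arm([
  {"x":0.055,"y":0.015,"z":0,"wx":0,"wy":0,"wz":1,"hand":0.7},
  {"x":0.11,"y":0.03,"z":0,"wx":0,"wy":0,"wz":2,"hand":0.7},
  {"x":0.165,"y":0.047,"z":0.01,"wx":0,"wy":0,"wz":3,"hand":0.7},
  {"x":0.22,"y":0.063,"z":0.02,"wx":0,"wy":0,"wz":4,"hand":0.7},
  {"x":0.275,"y":0.079,"z":0.03,"wx":0,"wy":0,"wz":6,"hand":0.7},
  {"x":0.33,"y":0.094,"z":0.04,"wx":0,"wy":0,"wz":7.7,"hand":0.7},
  {"x":0.376,"y":0.108,"z":0.042,"wx":0,"wy":0,"wz":7.7,"hand":0.7},
  {"x":0.376,"y":0.108,"z":0.042,"wx":0,"wy":0,"wz":7.7,"hand":0.7},
])

```text
time: 39.38
tool_pos: [0.6348, 0.255, 0.1959]
tool_rot: [-3.14, -0.002, 1.574]
contact_force: [-0.9, -0.2, -0.0]
opening: 0.0643
```

Request:
move_arm([
  {"x":0,"y":0,"z":0,"wx":0,"wy":0,"wz":0,"hand":0.7},
  {"x":0,"y":0,"z":0,"wx":0,"wy":0,"wz":0,"hand":0.7},
])

```text
time: 39.62
tool_pos: [0.6356, 0.25, 0.1975]
tool_rot: [3.141, -0.001, 1.567]
contact_force: [0.2, -0.2, 0.4]
opening: 0.0638
```

Run:
```python
from slot import *
go(.6333,.2635,.083,90)
```

```text
d [ 0.0134 -0.0024  0.1145] w [ 0.01 -0.05 -0.2 ]
```

Request:
move_arm([
  {"x":0.0125,"y":-0.002,"z":0.02,"wx":0,"wy":0,"wz":0,"hand":0.7},
  {"x":0.0125,"y":-0.002,"z":0.06,"wx":0,"wy":0,"wz":0,"hand":0.7},
  {"x":0.0125,"y":-0.002,"z":0.1,"wx":0,"wy":0,"wz":0,"hand":0.7},
  {"x":0.0125,"y":-0.002,"z":0.114,"wx":0,"wy":0,"wz":0,"hand":0.7},
  {"x":0.0125,"y":-0.002,"z":0.114,"wx":0,"wy":0,"wz":0,"hand":0.5},
  {"x":0.0125,"y":-0.002,"z":0.114,"wx":0,"wy":0,"wz":0,"hand":0.3},
  {"x":0.0125,"y":-0.002,"z":0.114,"wx":0,"wy":0,"wz":0,"hand":0.2},
  {"x":0.0125,"y":-0.002,"z":0.114,"wx":0,"wy":0,"wz":0,"hand":0.2},
])

```text
time: 40.62
tool_pos: [0.6344, 0.2643, 0.0848]
tool_rot: [3.138, -0.002, 1.569]
contact_force: [0.3, -1.2, 3.9]
opening: 0.0332
```

Request:
move_arm([
  {"x":0,"y":0,"z":0,"wx":0,"wy":0,"wz":0,"hand":0.2},
  {"x":0,"y":0,"z":0,"wx":0,"wy":0,"wz":0,"hand":0.2},
  {"x":0,"y":0,"z":0,"wx":0,"wy":0,"wz":0,"hand":0.2},
])

```text
time: 41.0
tool_pos: [0.6344, 0.2643, 0.0847]
tool_rot: [3.139, -0.002, 1.569]
contact_force: [1.3, 0.7, 6.2]
opening: 0.0334
```

Run:
```python
from slot import *
go(*S["B"],.25,97.6)
```

```text
d [-0.5085 -0.1054 -0.1666] w [ 0.18 -0.09 -7.7 ]
```

Request:
move_arm([
  {"x":0,"y":0,"z":-0.03,"wx":0,"wy":0,"wz":0,"hand":0.2},
  {"x":0,"y":0,"z":-0.08,"wx":0,"wy":0,"wz":0,"hand":0.2},
  {"x":-0.04,"y":-0.01,"z":-0.13,"wx":0,"wy":0,"wz":-1,"hand":0.2},
  {"x":-0.095,"y":-0.02,"z":-0.165,"wx":0,"wy":0,"wz":-2,"hand":0.2},
  {"x":-0.15,"y":-0.03,"z":-0.166,"wx":0,"wy":0,"wz":-3,"hand":0.2},
  {"x":-0.21,"y":-0.042,"z":-0.166,"wx":0,"wy":0,"wz":-4.5,"hand":0.2},
  {"x":-0.27,"y":-0.054,"z":-0.166,"wx":0,"wy":0,"wz":-6,"hand":0.2},
  {"x":-0.33,"y":-0.066,"z":-0.166,"wx":0,"wy":0,"wz":-7.7,"hand":0.2},
])

```text
time: 42.0
tool_pos: [0.5656, -0.0675, 0.2482]
tool_rot: [-3.14, -0.002, 1.705]
contact_force: [0.3, -0.9, -3.0]
opening: 0.0333
```

Run:
```python
from slot import *
go(*S["B"],.24,97.6)
```

```text
d [-0.1702 -0.0612  0.0079] w [-0.08 -0.11  0.07]
```

Request:
move_arm([
  {"x":-0.05,"y":-0.02,"z":0,"wx":0,"wy":0,"wz":0,"hand":0.2},
  {"x":-0.1,"y":-0.038,"z":0,"wx":0,"wy":0,"wz":0,"hand":0.2},
  {"x":-0.14,"y":-0.052,"z":0.005,"wx":0,"wy":0,"wz":0,"hand":0.2},
  {"x":-0.166,"y":-0.06,"z":0.008,"wx":0,"wy":0,"wz":0,"hand":0.2},
  {"x":-0.166,"y":-0.06,"z":0.02,"wx":0,"wy":0,"wz":0,"hand":0.2},
  {"x":-0.166,"y":-0.06,"z":0.04,"wx":0,"wy":0,"wz":0,"hand":0.2},
  {"x":-0.166,"y":-0.06,"z":0.04,"wx":0,"wy":0,"wz":0,"hand":0.2},
  {"x":-0.166,"y":-0.06,"z":0.04,"wx":0,"wy":0,"wz":0,"hand":0.2},
])

```text
time: 43.0
tool_pos: [0.5295, -0.2377, 0.2089]
tool_rot: [3.141, -0.001, 1.704]
contact_force: [-0.5, -0.2, -2.4]
opening: 0.033
```

Run:
```python
from slot import *
go(*S["B"],.0908,97.6)
a=viewer.read_camera("top")[150:290,380:520,::-1];b=viewer.read_camera("side")[200:360,320:480,::-1]
cv2.imwrite("pics/g9.png",np.hstack([cv2.resize(a,(400,400),interpolation=2),cv2.resize(b,(400,400),interpolation=2)]))
```

```text
d [-0.0064 -0.0029  0.1181] w [ 0.02 -0.07  0.05]
```

View pics/g9.png

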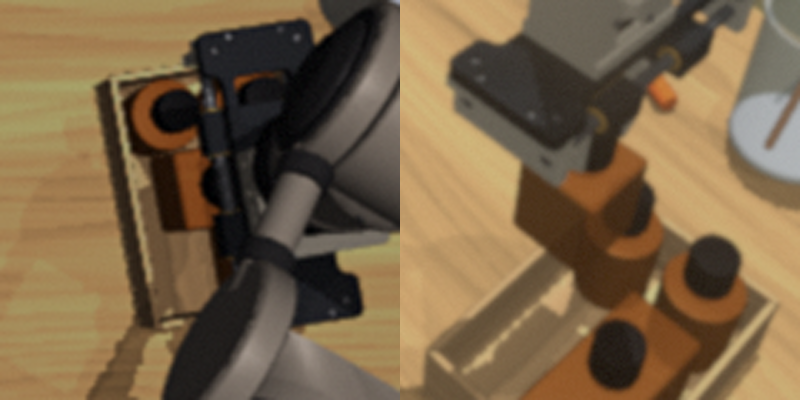

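Request:
move_arm([
  {"x":-0.0055,"y":-0.0025,"z":0.0,"wx":0,"wy":0,"wz":0,"hand":0.2},
  {"x":-0.0055,"y":-0.0025,"z":0.02,"wx":0,"wy":0,"wz":0,"hand":0.2},
  {"x":-0.0055,"y":-0.0025,"z":0.03,"wx":0,"wy":0,"wz":0,"hand":0.2},
  {"x":-0.0055,"y":-0.0025,"z":0.03,"wx":0,"wy":0,"wz":0,"hand":0.2},
  {"x":-0.0055,"y":-0.0025,"z":0.03,"wx":0,"wy":0,"wz":0,"hand":0.2},
])

```text
time: 43.72
tool_pos: [0.5279, -0.2444, 0.1793]
tool_rot: [3.141, -0.0, 1.703]
contact_force: [-0.5, 0.1, -2.0]
opening: 0.0332
```

Run:
```python
from slot import *
go(*S["B"],.0908,97.6)
```

```text
d [ 0.0001 -0.0004  0.0885] w [ 0.06 -0.02 -0.  ]
```

Request:
move_arm([
  {"x":0,"y":0,"z":0.025,"wx":0,"wy":0,"wz":0,"hand":0.2},
  {"x":0,"y":0,"z":0.05,"wx":0,"wy":0,"wz":0,"hand":0.2},
  {"x":0,"y":0,"z":0.07,"wx":0,"wy":0,"wz":0,"hand":0.2},
  {"x":0,"y":0,"z":0.081,"wx":0,"wy":0,"wz":0,"hand":0.2},
  {"x":0,"y":0,"z":0.087,"wx":0,"wy":0,"wz":0,"hand":0.2},
  {"x":0,"y":0,"z":0.089,"wx":0,"wy":0,"wz":0,"hand":0.2},
  {"x":0,"y":0,"z":0.089,"wx":0,"wy":0,"wz":0,"hand":0.2},
])

```text
time: 44.6
tool_pos: [0.528, -0.2442, 0.0907]
tool_rot: [3.14, -0.0, 1.703]
contact_force: [0.0, 2.1, 2.4]
opening: 0.0329
```

Request:
move_arm([
  {"x":0,"y":0,"z":0,"wx":0,"wy":0,"wz":0,"hand":0.42},
  {"x":0,"y":0,"z":0,"wx":0,"wy":0,"wz":0,"hand":0.48},
  {"x":0,"y":0,"z":0,"wx":0,"wy":0,"wz":0,"hand":0.48},
  {"x":0,"y":0,"z":-0.03,"wx":0,"wy":0,"wz":0,"hand":0.48},
  {"x":0,"y":0,"z":-0.08,"wx":0,"wy":0,"wz":0,"hand":0.6},
  {"x":0,"y":0,"z":-0.12,"wx":0,"wy":0,"wz":0,"hand":0.7},
  {"x":0.05,"y":0,"z":-0.15,"wx":0,"wy":0,"wz":0,"hand":0.7},
  {"x":0.1,"y":0,"z":-0.15,"wx":0,"wy":0,"wz":0,"hand":0.7},
])

```text
time: 45.6
tool_pos: [0.5152, -0.1448, 0.2424]
tool_rot: [3.136, 0.002, 1.702]
contact_force: [0.4, -0.1, 0.0]
opening: 0.0644
```

Run:
```python
from slot import *
for c in caps(): print(*c)
go(.54,.1,.24,80);go(.583,.351,.2,62)
im=viewer.read_camera("top")[:,:,::-1]
cv2.imwrite("pics/g10.png",np.hstack([cv2.resize(im[170:240,150:240],None,fx=5,fy=5,interpolation=2),cv2.resize(im[160:270,410:500],(286,350),interpolation=2)]))
```

```text
[0.5846 0.3545] 188
[0.5657 0.3172] 135
[ 0.4316 -0.3668] 151
d [0.233  0.0583 0.0023] w [ 0.1  -0.22 17.71]
d [0.4758 0.1345 0.0433] w [ 0.06 -0.24 35.71]
```

View pics/g10.png

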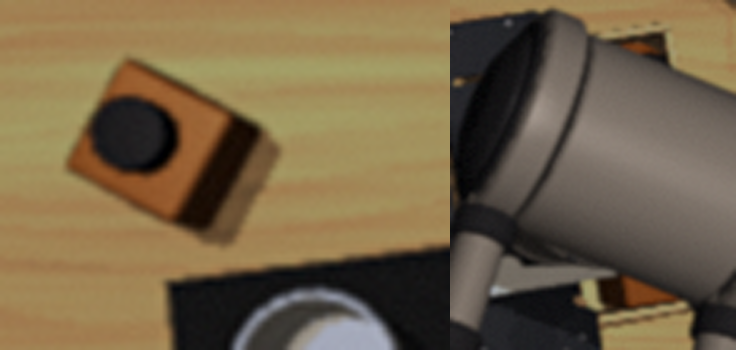

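Run:
```python
from slot import *
o=(150,170)
L=[P(*q,.07,o,5) for q in((127,58),(237,115),(178,223),(68,165))]
print(P(133,132,.106,o,5),np.mean(L,0))
e=lambda a,b:round(float(np.degrees(np.arctan2(*(a-b)[::-1]))),1)
print(e(L[0],L[1]),e(L[3],L[2]),e(L[3],L[0]),e(L[2],L[1]))
```

```text
[0.58432918 0.35116872] [0.58411624 0.35187907]
61.5 61.2 151.5 151.5
```

Request:
move_arm([
  {"x":0.05,"y":0.012,"z":0,"wx":0,"wy":0,"wz":4,"hand":0.7},
  {"x":0.1,"y":0.026,"z":0,"wx":0,"wy":0,"wz":8,"hand":0.7},
  {"x":0.16,"y":0.042,"z":0,"wx":0,"wy":0,"wz":12,"hand":0.7},
  {"x":0.22,"y":0.058,"z":0,"wx":0,"wy":0,"wz":17,"hand":0.7},
  {"x":0.28,"y":0.075,"z":0.01,"wx":0,"wy":0,"wz":22,"hand":0.7},
  {"x":0.34,"y":0.095,"z":0.02,"wx":0,"wy":0,"wz":27,"hand":0.7},
  {"x":0.4,"y":0.113,"z":0.03,"wx":0,"wy":0,"wz":32,"hand":0.7},
  {"x":0.46,"y":0.13,"z":0.04,"wx":0,"wy":0,"wz":35.7,"hand":0.7},
])

```text
time: 46.7
tool_pos: [0.5825, 0.3259, 0.2002]
tool_rot: [-3.142, -0.001, 1.078]
contact_force: [0.9, 0.5, 0.3]
opening: 0.0641
```

Request:
move_arm([
  {"x":0,"y":0,"z":0,"wx":0,"wy":0,"wz":0,"hand":0.7},
  {"x":0,"y":0,"z":0,"wx":0,"wy":0,"wz":0,"hand":0.7},
])

```text
time: 46.95
tool_pos: [0.582, 0.3239, 0.2002]
tool_rot: [-3.141, 0.0, 1.081]
contact_force: [-0.1, 0.1, -0.4]
opening: 0.0647
```

Run:
```python
from slot import *
go(.5832,.3505,.083,62)
```

```text
d [ 0.024  -0.0114  0.1172] w [-0.03  0.01 -0.07]
```

Request:
move_arm([
  {"x":0.025,"y":-0.011,"z":0.0,"wx":0,"wy":0,"wz":0.4,"hand":0.7},
  {"x":0.025,"y":-0.011,"z":0.03,"wx":0,"wy":0,"wz":0.4,"hand":0.7},
  {"x":0.025,"y":-0.011,"z":0.07,"wx":0,"wy":0,"wz":0.4,"hand":0.7},
  {"x":0.025,"y":-0.011,"z":0.1,"wx":0,"wy":0,"wz":0.4,"hand":0.7},
  {"x":0.025,"y":-0.011,"z":0.116,"wx":0,"wy":0,"wz":0.4,"hand":0.7},
  {"x":0.025,"y":-0.011,"z":0.116,"wx":0,"wy":0,"wz":0.4,"hand":0.5},
  {"x":0.025,"y":-0.011,"z":0.116,"wx":0,"wy":0,"wz":0.4,"hand":0.3},
  {"x":0.025,"y":-0.011,"z":0.116,"wx":0,"wy":0,"wz":0.4,"hand":0.2},
])

```text
time: 47.95
tool_pos: [0.5847, 0.3521, 0.0866]
tool_rot: [3.14, -0.003, 1.073]
contact_force: [0.1, 0.3, 0.8]
opening: 0.0387
```

Request:
move_arm([
  {"x":0,"y":0,"z":0,"wx":0,"wy":0,"wz":0,"hand":0.2},
  {"x":0,"y":0,"z":0,"wx":0,"wy":0,"wz":0,"hand":0.2},
  {"x":0,"y":0,"z":0,"wx":0,"wy":0,"wz":0,"hand":0.2},
  {"x":0,"y":0,"z":0,"wx":0,"wy":0,"wz":0,"hand":0.2},
])

```text
time: 48.45
tool_pos: [0.5847, 0.3519, 0.0862]
tool_rot: [3.14, -0.003, 1.073]
contact_force: [0.6, -2.1, 6.0]
opening: 0.0332
```

Run:
```python
from slot import *
go(.584,.352,.083,61.5)
go(*S["A"],.25,97.6)
```

```text
d [-0.0003 -0.0007  0.0032] w [ 0.07 -0.16 -0.01]
d [-0.5891  0.182  -0.1653] w [  0.12  -0.13 -36.11]
```

Foot offset 0.0862. Carry in two stages.

Request:
move_arm([
  {"x":0,"y":0,"z":-0.03,"wx":0,"wy":0,"wz":0,"hand":0.2},
  {"x":0,"y":0,"z":-0.08,"wx":0,"wy":0,"wz":0,"hand":0.2},
  {"x":-0.03,"y":0.01,"z":-0.13,"wx":0,"wy":0,"wz":-3,"hand":0.2},
  {"x":-0.085,"y":0.027,"z":-0.165,"wx":0,"wy":0,"wz":-8,"hand":0.2},
  {"x":-0.14,"y":0.045,"z":-0.165,"wx":0,"wy":0,"wz":-13,"hand":0.2},
  {"x":-0.2,"y":0.063,"z":-0.165,"wx":0,"wy":0,"wz":-18,"hand":0.2},
  {"x":-0.26,"y":0.08,"z":-0.165,"wx":0,"wy":0,"wz":-23,"hand":0.2},
  {"x":-0.32,"y":0.099,"z":-0.165,"wx":0,"wy":0,"wz":-28,"hand":0.2},
])

```text
time: 49.45
tool_pos: [0.5169, 0.0221, 0.2489]
tool_rot: [-3.14, -0.001, 1.565]
contact_force: [0.7, -1.0, -3.1]
opening: 0.0331
```

Run:
```python
from slot import *
go(*S["A"],.24,97.6)
im=viewer.read_camera("top")
for c in caps(im): print(*c)
cv2.imwrite("pics/g11.png",cv2.resize(im[155:275,405:505,::-1],None,fx=5,fy=5,interpolation=2))
```

```text
d [-0.2753 -0.0523  0.0086] w [-0.08 -0.09 -7.91]
[ 0.6007 -0.3058] 208
[ 0.5019 -0.3153] 224
[0.4755 0.0931] 118
[ 0.459  -0.0881] 131
[0.3853 0.1025] 153
```

View pics/g11.png

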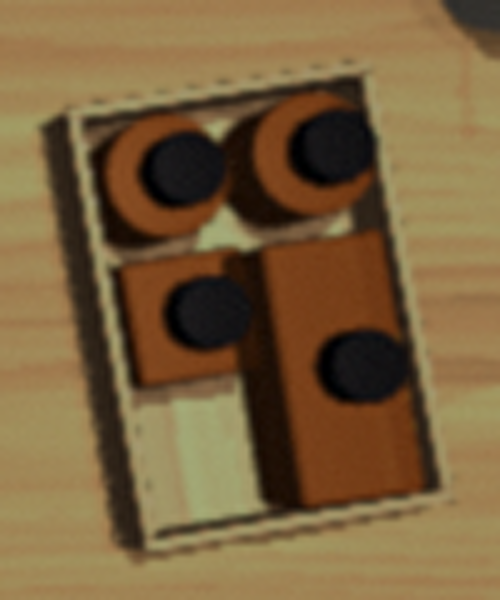

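Run:
```python
from slot import *
o=(405,155)
a=np.radians(cy)
f=lambda x:((x-C)@[[np.cos(a),-np.sin(a)],[np.sin(a),np.cos(a)]]).round(4)
print("B edge",f(P(143,388,.076,o,5)),f(P(238,373,.076,o,5)),"left",f(P(122,265,.076,o,5)))
print("long edge",f(P(263,252,.076,o,5)),f(P(302,507,.076,o,5)))
print("near wall",f(P(145,548,.06,o,5)),f(P(445,493,.06,o,5)))
```

```text
B edge [-0.0298  0.063 ] [-0.0297  0.0189] left [0.0267 0.0627]
long edge [ 0.0228 -0.0023] [-0.0937  0.0008]
near wall [-0.1021  0.0706] [-0.0989 -0.071 ]
```

Request:
move_arm([
  {"x":-0.05,"y":-0.01,"z":0,"wx":0,"wy":0,"wz":-2,"hand":0.2},
  {"x":-0.1,"y":-0.02,"z":0,"wx":0,"wy":0,"wz":-4,"hand":0.2},
  {"x":-0.15,"y":-0.03,"z":0,"wx":0,"wy":0,"wz":-6,"hand":0.2},
  {"x":-0.2,"y":-0.04,"z":0.004,"wx":0,"wy":0,"wz":-7.9,"hand":0.2},
  {"x":-0.24,"y":-0.048,"z":0.008,"wx":0,"wy":0,"wz":-7.9,"hand":0.2},
  {"x":-0.27,"y":-0.052,"z":0.008,"wx":0,"wy":0,"wz":-7.9,"hand":0.2},
  {"x":-0.27,"y":-0.052,"z":0.03,"wx":0,"wy":0,"wz":-7.9,"hand":0.2},
  {"x":-0.27,"y":-0.052,"z":0.03,"wx":0,"wy":0,"wz":-7.9,"hand":0.2},
])

```text
time: 50.5
tool_pos: [0.4627, -0.245, 0.2172]
tool_rot: [-3.138, -0.005, 1.699]
contact_force: [0.1, 0.0, -3.4]
opening: 0.0332
```

Request:
move_arm([
  {"x":0,"y":0,"z":0,"wx":0,"wy":0,"wz":0,"hand":0.2},
  {"x":0,"y":0,"z":0,"wx":0,"wy":0,"wz":0,"hand":0.2},
])

```text
time: 50.75
tool_pos: [0.4644, -0.2456, 0.22]
tool_rot: [3.14, -0.0, 1.701]
contact_force: [0.4, 0.4, -3.2]
opening: 0.0335
```

Run:
```python
from slot import *
print(slot(-.0645,.0335));go(*slot(-.0645,.0335),.0922,97.6)
```

```text
[ 0.46363601 -0.25282482]
d [-0.0071 -0.0018  0.1278] w [ 0.07 -0.02 -0.16]
```

Request:
move_arm([
  {"x":-0.006,"y":-0.0016,"z":0.0,"wx":0,"wy":0,"wz":0,"hand":0.2},
  {"x":-0.006,"y":-0.0016,"z":0.02,"wx":0,"wy":0,"wz":0,"hand":0.2},
  {"x":-0.006,"y":-0.0016,"z":0.038,"wx":0,"wy":0,"wz":0,"hand":0.2},
  {"x":-0.006,"y":-0.0016,"z":0.038,"wx":0,"wy":0,"wz":0,"hand":0.2},
  {"x":-0.006,"y":-0.0016,"z":0.038,"wx":0,"wy":0,"wz":0,"hand":0.2},
])

```text
time: 51.38
tool_pos: [0.4635, -0.2525, 0.1821]
tool_rot: [3.14, -0.0, 1.7]
contact_force: [-0.7, 0.1, -3.4]
opening: 0.0334
```

Run:
```python
from slot import *
go(*slot(-.0642,.0345),.0922,97.6)
```

```text
d [0.0006 0.0002 0.0899] w [ 0.07 -0.   -0.2 ]
```

Request:
move_arm([
  {"x":0.0005,"y":0,"z":0.02,"wx":0,"wy":0,"wz":-0.2,"hand":0.2},
  {"x":0.0005,"y":0,"z":0.035,"wx":0,"wy":0,"wz":-0.2,"hand":0.2},
  {"x":0.0005,"y":0,"z":0.05,"wx":0,"wy":0,"wz":-0.2,"hand":0.2},
  {"x":0.0005,"y":0,"z":0.065,"wx":0,"wy":0,"wz":-0.2,"hand":0.2},
  {"x":0.0005,"y":0,"z":0.077,"wx":0,"wy":0,"wz":-0.2,"hand":0.2},
  {"x":0.0005,"y":0,"z":0.086,"wx":0,"wy":0,"wz":-0.2,"hand":0.2},
  {"x":0.0005,"y":0,"z":0.09,"wx":0,"wy":0,"wz":-0.2,"hand":0.2},
  {"x":0.0005,"y":0,"z":0.09,"wx":0,"wy":0,"wz":-0.2,"hand":0.2},
])

```text
time: 52.38
tool_pos: [0.4637, -0.2531, 0.0931]
tool_rot: [3.14, 0.003, 1.704]
contact_force: [-4.3, -3.9, 10.8]
opening: 0.0329
```

Request:
move_arm([
  {"x":0,"y":0,"z":0,"wx":0,"wy":0,"wz":0,"hand":0.42},
  {"x":0,"y":0,"z":0,"wx":0,"wy":0,"wz":0,"hand":0.48},
  {"x":0,"y":0,"z":0,"wx":0,"wy":0,"wz":0,"hand":0.48},
  {"x":0,"y":0,"z":-0.03,"wx":0,"wy":0,"wz":0,"hand":0.48},
  {"x":0,"y":0,"z":-0.08,"wx":0,"wy":0,"wz":0,"hand":0.6},
  {"x":0,"y":0,"z":-0.13,"wx":0,"wy":0,"wz":0,"hand":0.7},
  {"x":0.06,"y":0,"z":-0.16,"wx":0,"wy":0,"wz":0,"hand":0.7},
  {"x":0.12,"y":0,"z":-0.16,"wx":0,"wy":0,"wz":0,"hand":0.7},
])

```text
time: 53.38
tool_pos: [0.4481, -0.1337, 0.2532]
tool_rot: [3.137, 0.001, 1.701]
contact_force: [0.8, -0.0, -0.3]
opening: 0.0639
```

Run:
```python
from slot import *
go(.40,.06,.28,97.6)
```

```text
d [ 0.1983 -0.0223 -0.027 ] w [ 0.24  0.05 -0.12]
```

Request:
move_arm([
  {"x":0.06,"y":-0.02,"z":-0.02,"wx":0,"wy":0,"wz":0,"hand":0.7},
  {"x":0.12,"y":-0.03,"z":-0.03,"wx":0,"wy":0,"wz":0,"hand":0.7},
  {"x":0.18,"y":-0.04,"z":-0.03,"wx":0,"wy":0,"wz":0,"hand":0.7},
  {"x":0.24,"y":-0.05,"z":-0.03,"wx":0,"wy":0,"wz":0,"hand":0.7},
  {"x":0.3,"y":-0.06,"z":-0.03,"wx":0,"wy":0,"wz":0,"hand":0.7},
  {"x":0.36,"y":-0.07,"z":-0.03,"wx":0,"wy":0,"wz":0,"hand":0.7},
  {"x":0.42,"y":-0.09,"z":-0.03,"wx":0,"wy":0,"wz":0,"hand":0.7},
  {"x":0.48,"y":-0.1,"z":-0.03,"wx":0,"wy":0,"wz":0,"hand":0.7},
])

```text
time: 54.38
tool_pos: [0.2832, 0.33, 0.2819]
tool_rot: [3.141, -0.001, 1.704]
contact_force: [1.5, 0.3, -0.2]
opening: 0.064
```

Run:
```python
from slot import *
im=viewer.read_camera("top")[:,:,::-1]; sd=viewer.read_camera("side")[:,:,::-1]
for c in caps(im[:,:,::-1]): print(*c)
t=cv2.resize(im[90:310,150:510],(800,489),interpolation=2)[:330+159]
a=cv2.resize(im[130:310,150:390],(480,360),interpolation=2)
b=cv2.resize(im[160:270,405:505],(320,352),interpolation=2); b=cv2.copyMakeBorder(b,0,8,0,0,cv2.BORDER_CONSTANT)
c=cv2.resize(sd[160:400,160:560],(400,240),interpolation=2);d=cv2.resize(sd[270:400,320:480],(400,240))
cv2.imwrite("pics/fin.png",np.vstack([np.hstack([a,b]),np.hstack([c,d])]))
s=monitor.observe();print(s["tool_pos"],s["time"])
```

```text
[ 0.6036 -0.3064] 237
[ 0.5018 -0.3153] 227
[0.28204416 0.33274518 0.28147081] 54.475
```

View pics/fin.png

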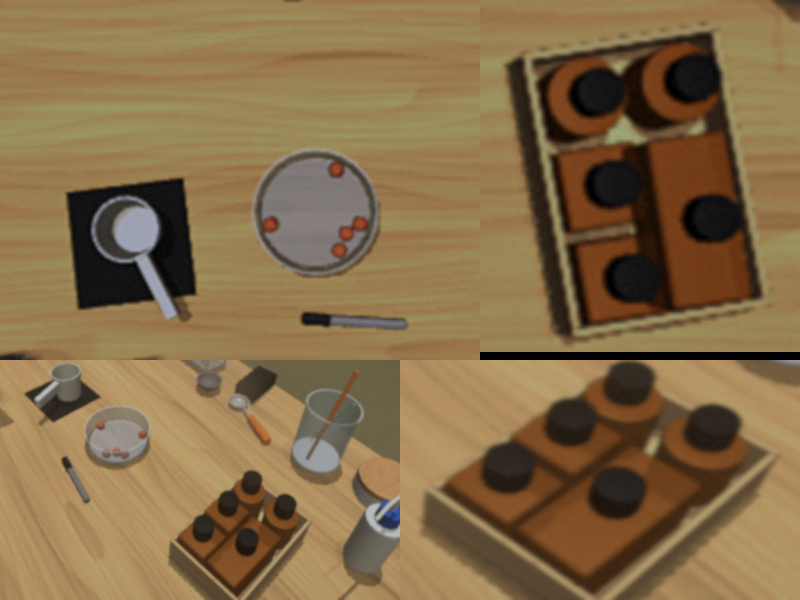

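```bash
python3 -c "
from cell import robot
print(robot.hand_in())"
```

```text
the job is handed in; nothing more can be done
None
```

The job is done and handed in after about 55 s of robot time, well inside the 208 s limit.

- **Pour:** I took the beaker by its handle and poured it over the dish. The last pictures show five pebbles, all in the dish and none on the table. The beaker looks empty and stands upright on its mat.
- **Bottles:** All five are in the box. In the last top and side pictures each stands upright inside the walls. The last square bottle came down with its foot about 7 mm above the table, against the 6 mm floor.
- **Other things:** The arm never touched the tub, spoon or marker. They look unmoved by eye; I did not measure them again. I saw no bottle get knocked aside.

Three small disagreements came up. The long bottle sits about 3 mm off its planned spot and turned by about 1.5°, but it still fits. My first reading of the box rim came out 4–5 mm smaller than the given size. In the last picture the automatic cap finder picked out only two of the five caps, so the final check on the bottles is by eye.

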